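# Nest the measuring cups in their tray

## Task

Put the four measuring cups away as a nested set: set the largest in the wooden tray, then the next smaller cup inside it, and so on down to the smallest, each standing fully down on the floor of the cup around it, with all the handles lying in line one above another. Set the cups down, do not let them drop, and leave the jars and the tin standing where they are.

Things in the scene. Friction and masses are not known exactly. Their poses are not given: they have to be found in the camera images.
- cup_largest: steel measuring cup, the largest of four: 94 mm across the rim, 86 at the foot, 44 mm high, wall 3, floor 6 mm thick. Level handle 14 mm wide, 6 thick, top flush with the rim. Origin: level with the underside, below the grip spot; +z up, +x along the handle to the cup's axis, 75 mm off (on all four, so nested in line origins coincide from above); handle ends at x = -35 mm.
- cup_second: steel measuring cup, the second largest of four: 72 mm across the rim, 64 at the foot, 46 mm high, wall 3, floor 6 mm thick. Level handle 14 mm wide, 6 thick, top flush with the rim. Origin: level with the underside, below the grip spot; +z up, +x along the handle to the cup's axis, 75 mm off (on all four, so nested in line origins coincide from above); handle ends at x = -35 mm.
- cup_third: steel measuring cup, the third largest of four: 54 mm across the rim, 47 at the foot, 48 mm high, wall 3, floor 6 mm thick. Level handle 14 mm wide, 6 thick, top flush with the rim. Origin: level with the underside, below the grip spot; +z up, +x along the handle to the cup's axis, 75 mm off (on all four, so nested in line origins coincide from above); handle ends at x = -35 mm.
- cup_smallest: steel measuring cup, the smallest of four: 40 mm across the rim, 34 at the foot, 50 mm high, wall 3, floor 6 mm thick. Level handle 14 mm wide, 6 thick, top flush with the rim. Origin: level with the underside, below the grip spot; +z up, +x along the handle to the cup's axis, 75 mm off (on all four, so nested in line origins coincide from above); handle ends at x = -35 mm.
- tray: square wooden tray, fixed to the worktop, 140 x 140 mm outside, rim 8 mm thick and 18 mm high; inner floor 124 mm square, 8 mm above the worktop. Origin: on the worktop under the middle of the front edge; +z up, +x to the back; tray's middle at x = 70 mm. Cup handles pass above the rim; with the cups nested in line each handle lies 2 mm clear above the one below.
- pickle_jar: bystander: squat glass jar with a yellow lid, 67 mm across and 82 mm high, origin under its centre; not part of the set
- low_tin: bystander: low food tin, 75 mm across and 58 mm high, origin under its centre; not part of the set
- spice_jar: bystander: spice jar with a yellow cap, 42 mm across and 96 mm high, origin under its centre; not part of the set
Not all that is in view belongs to the job. What is shaped like the cup_second but purple is not meant.

How it is judged:
By the outcome, as a careful person would: the job done as asked, in the order asked, and still so for the second after the job is handed in, with the robot touching nothing.
It also fails if it takes over 99 s, if anything falls off the work surface, if the arm or the gripper's body presses on something with over 40 N, if the wrist force passes 120 N, or if a joint passes its speed limit or range.

## Robot

A 6-joint arm with a two-finger parallel gripper is mounted at the origin on a cart in front of the work surface, level with it; the furniture and walls round the work are solid. World frame = base frame: x ahead of the robot, y to its left, z up, the work surface at z = 0. Lengths are in m, angles in rad, forces in N, time in s.
With the tool pointing down it reaches from about 0.4 to 0.925 m from the base axis. Payload 3.4 kg.
Tool frame: the origin (TCP) lies midway between the tips of the shut fingers; the grasp point (between the pads) lies 19 mm behind it; z points along the fingers, y is the line along which they close (so a half turn about z gives the same grasp; the last joint's range is limited). The gripper opens to 85 mm and grips with 20 to 120 N. Pads are 22 mm wide; open, the fingers measure 114 mm over their backs; the gripper's body (76 mm by 85 mm) begins 54 mm behind the grasp point. The pads swing forward as they close: fully open they stand 13 mm farther back than shut.
Start: joints at [-1.2, 0.307, 1.506, -0, 1.328, -0.073], TCP at [0.247, -0.519, 0.196] pointing down, gripper open.
Joint ranges: [-3.12, 3.12], [-1.05, 2.28], [0.14, 2.33], [-1.42, 4.57], [0.1, 2.73], [-2.68, 2.68]. Speed limits (rad/s): [2.57, 2.57, 3.14, 3.14, 3.14, 3.14].

## Interface

Orientations are given as a unit quaternion [w, x, y, z].
In Python, from rig import ctrl, snapshot, camera_info, models gives the robot as it stands.
- The arm moves only by the tool play_rows, never from a script. Its argument "moves" is one flat list of numbers, 7 for each row, row after row: the turn, a rotation vector about the world's x, y, z in units of 6 degrees (1.0 is 6 degrees), then the shift along the world's x, y, z in units of 40 mm (1.0 is 40 mm), then the closure, from 0 (fully open) to 1 (shut). A call has 1 to 10 rows; each row is the pose to reach, as a shift and turn from the pose commanded when the call began; what a row does not reach only later rows make up. A row lasts 1/12 s, in which the tool goes at most 41.7 mm and 7.16 degrees, less where a joint would pass 70% of its speed; a pose out of reach is approached as far as the arm can. A call with a gripper value outside its range is refused whole. The fingers move at their own pace and stop on an object; "newtons" is the grip in N (left out, the last holds). Time passes only in rows, so rows that repeat a pose let the fingers close. It gives the time, the measured TCP pose, the force, the opening and the grip force at its end, in the units of the state.
- ctrl.read_state(): the state, without advancing time (a new reading comes with each control period).
- snapshot(name): name is "scene" or "top" or "wrist"; returns (picture, depth): 480x640x3 uint8, blue, green, red; 480x640 float32, m along the optical axis (not along the pixel's ray), 0 where there is no reading.
- camera_info(name): a dict with "fx", "fy", "cx", "cy" (pixels), "D" ([k1, k2, p1, p2, k3] as OpenCV has them; the pictures are not rectified), "T" (4x4, takes a point from camera to world coordinates); the wrist camera has in their place "hand_eye" (4x4, takes a point from camera to tool coordinates, whose origin is the TCP and whose axes are the flange's). Camera axes: x right, y down, z forward; pixel columns grow to the right and rows downward; lengths in m; the calibration is good to about 2 mm. A picture is of the moment at which its call begins: read the wrist's pose just before it. camera_info takes no time and is no camera call.
- ctrl.sign_off(): hands the job in; it is judged then, once.
Trained networks look in the newest picture that a camera, given by its name, has taken for a name from the list of things; names that differ only in an ending like _2 or _b are one class to them, and where a whole thing is asked for, a point or a joint stands for the part that bears it (a point fixed in the world has none). Each returns a list of dicts, best first, with "p" (0 to 1); they miss things now and then, are a little off and sometimes report something else, mostly with a low value. They report only what shows in the picture. A call takes as long as a camera call. They do not tell look-alikes from the thing itself.
- models.search_frame(camera, target): "box" ([left, top, right, bottom] in pixels, round what is visible of it).
- models.cut_out(camera, target): "pixels" (480x640 bool, what is visible of it) and "box" ([left, top, right, bottom] in pixels, round what is visible of it).
The state is a dict: "clock": time; "joint_pos": joint angles; "joint_vel": joint speeds; "effort": joint torques, N m; "position": TCP position; "tool_rot": TCP orientation; "ft_force": force on the tool from outside, world axes, zero at the start; "moment": the same for the moment, N m; "grip_width": finger opening in m; "grip_force": force on a finger pad.
Only numpy, scipy, OpenCV 4.12 (cv2) and the standard library are available. Lean on these libraries where they do the work, as an engineer would, in place of code of your own. Each camera call takes 0.05 s, during which the arm holds its last target. There are 200 camera calls.

## Working session

There is one attempt and no reset: what is moved stays moved. The work goes in short steps, Python scripts to look and compute and a tool call to move; the robot and the scene stay as the last step left them, time stands still between calls to the robot, and variables do not carry over. Pictures are saved under pics/ and viewed, at most 14 in all, crops included, and the job is handed in when it is done.

Besides the shell and the picture viewer there is one more tool, called by a JSON object that holds its "api" and its "payload". play_rows: Moves the arm, as the interface text tells. Its arguments: {"type":"object","properties":{"moves":{"type":"array"},"newtons":{"type":"number"}},"required":["moves"]}

```bash
ls; mkdir -p pics; python3 - <<'E'
from rig import ctrl, snapshot, camera_info, models
import cv2,numpy as np
s=ctrl.read_state();print(s)
for n in("scene","top"):
    im,d=snapshot(n);cv2.imwrite(f"pics/{n}0.png",im);np.savez(f"{n}0.npz",im=im,d=d)
    print(n,camera_info(n))
    for t in ["cup_largest","cup_second","cup_third","cup_smallest","tray","pickle_jar","low_tin","spice_jar"]:
        print(t,[(np.round(r["box"]).astype(int).tolist(),round(r["p"],2)) for r in models.search_frame(n,t)][:4])
print(camera_info("wrist"))
E
```

```text
pics
{'clock': 0.0, 'joint_pos': array([-1.20049236e+00,  3.07608492e-01,  1.50768788e+00, -1.63261797e-06,
        1.32839476e+00, -7.35106461e-02]), 'joint_vel': array([ 1.00749358e-03,  2.57515037e-04, -8.85692492e-05, -1.73881790e-03,
       -1.44889079e-04, -5.93474841e-04]), 'effort': array([-2.14565453e-04, -4.57554102e+01, -2.51914001e+01, -8.39003064e-05,
        1.34465660e-02,  3.80245851e-06]), 'position': array([ 0.24658768, -0.51858133,  0.19525532]), 'tool_rot': array([-1.03758914e-03,  9.75478864e-01,  2.20090629e-01, -1.55916104e-04]), 'ft_force': array([-1.4177985 ,  0.44034807,  0.50530463]), 'moment': array([-0.04165566, -0.00290811,  0.00430337]), 'grip_force': 0.0, 'grip_width': 0.08513703776057593}
scene {'fx': 567.1726642676534, 'fy': 567.1726642676534, 'cx': 322.767370672275, 'cy': 249.1711715866998, 'D': array([0.00311519, 0.        , 0.        , 0.        , 0.        ]), 'T': array([[ 0.60722113, -0.52664625,  0.59491699, -0.43844599],
       [-0.79440461, -0.41587766,  0.44268169, -0.81685102],
       [ 0.01427603, -0.74141048, -0.67089991,  1.08188508],
 
[... 1254 characters left out ...]
 292], 0.23)]
tray [([145, 216, 194, 264], 0.93)]
pickle_jar [([184, 269, 213, 294], 0.55)]
low_tin [([235, 261, 257, 284], 0.8)]
spice_jar [([153, 197, 175, 212], 0.79)]
{'fx': 415.1364278112455, 'fy': 415.1364278112455, 'cx': 316.1609140643246, 'cy': 239.25014735044164, 'D': array([-0.0215228,  0.       ,  0.       ,  0.       ,  0.       ]), 'hand_eye': array([[-8.69365950e-04, -9.56710149e-01, -2.91041122e-01,
         7.48365005e-02],
       [ 9.99999597e-01, -8.97521164e-04, -3.67576661e-05,
        -4.18031557e-04],
       [-2.26049134e-04, -2.91041036e-01,  9.56710544e-01,
        -1.77772206e-01],
       [ 0.00000000e+00,  0.00000000e+00,  0.00000000e+00,
         1.00000000e+00]])}
```

```bash
python3 - <<'E'
import cv2
im=cv2.imread("pics/top0.png");c=im[180:330,130:530]
cv2.imwrite("pics/topc.png",cv2.resize(c,(800,300),interpolation=cv2.INTER_CUBIC))
im=cv2.imread("pics/scene0.png");c=im[130:430,190:490]
cv2.imwrite("pics/scenec.png",cv2.resize(c,(600,600),interpolation=cv2.INTER_CUBIC))
E
```

```text
(no output)
```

View pics/topc.png

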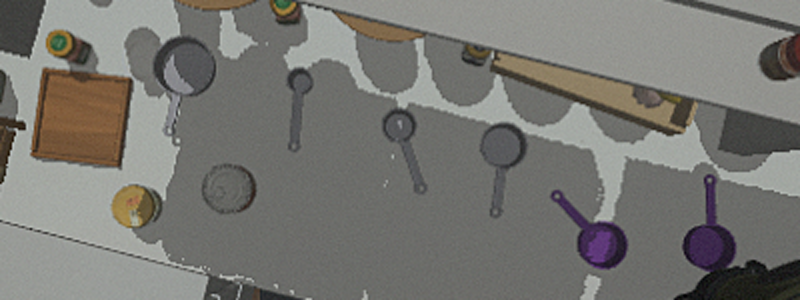

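View pics/scenec.png

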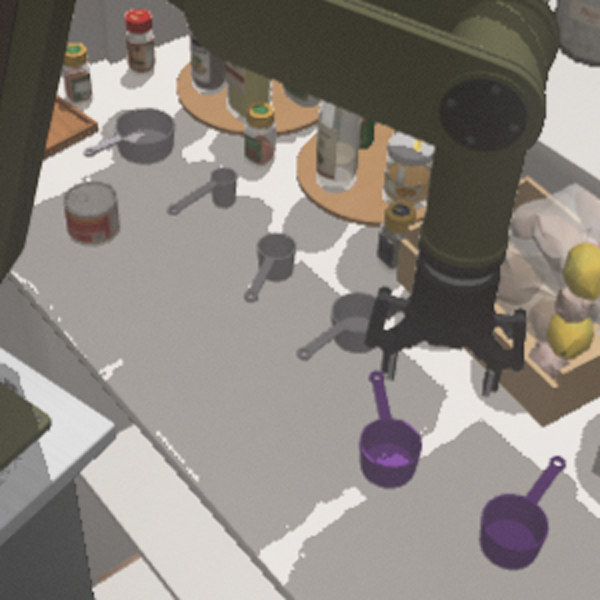

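The top view shows the largest cup at (221,215), the smallest at (280,220), the third at (330,242) and the second at (381,252). The purple look-alikes at (430,302) and (485,302) are not meant. The tray is at (170,240), the spice jar at (161,203), the pickle jar at (198,281) and the tin at (246,273).

```bash
cat > h.py <<'E'
from rig import ctrl, snapshot, camera_info, models
import cv2,numpy as np
from scipy.spatial.transform import Rotation as R
def camT(n,s=None):
    i=camera_info(n)
    if n!="wrist": return i,i["T"]
    q=s["tool_rot"];T=np.eye(4);T[:3,:3]=R.from_quat([q[1],q[2],q[3],q[0]]).as_matrix();T[:3,3]=s["position"]
    return i,T@i["hand_eye"]
def rays(i,T,uv):
    K=np.array([[i["fx"],0,i["cx"]],[0,i["fy"],i["cy"]],[0,0,1]])
    n=cv2.undistortPoints(np.float64(uv).reshape(-1,1,2),K,i["D"]).reshape(-1,2)
    return np.c_[n,np.ones(len(n))]
def plane(i,T,uv,z):
    d=rays(i,T,uv)@T[:3,:3].T; o=T[:3,3]; return o+d*((z-o[2])/d[:,2])[:,None]
def cloud(i,T,d,mask):
    v,u=np.nonzero(mask&(d>0)); return (rays(i,T,np.c_[u,v])*d[v,u][:,None])@T[:3,:3].T+T[:3,3],np.c_[u,v]
def proj(i,T,P):
    K=np.array([[i["fx"],0,i["cx"]],[0,i["fy"],i["cy"]],[0,0,1]]);W=np.linalg.inv(T)
    return cv2.projectPoints(np.float64(P).reshape(-1,3),cv2.Rodrigues(W[:3,:3])[0],W[:3,3],K,i["D"])[0].reshape(-1,2)
E
python3 - <<'E'
from h import *
s=ctrl.read_state();im,d=snapshot("top");i,T=camT("top")
for t in ["cup_largest","cup_second","cup_third","cup_smallest","tray","pickle_jar","low_tin","spice_jar"]:
    for r in models.cut_out("top",t)[:3]:
        m=r["pixels"];P,uv=cloud(i,T,d,m)
        z=np.percentile(P[:,2],[5,50,95])
        v,u=np.nonzero(m); H=dict(cup_largest=.044,cup_second=.046,cup_third=.048,cup_smallest=.05,tray=.018,pickle_jar=.082,low_tin=.058,spice_jar=.096)[t]
        Q=plane(i,T,np.c_[u,v],H)[:,:2]
        a,b,c=cv2.minAreaRect(np.float32(Q)*1000)
        print(t,round(r["p"],2),"px",uv.mean(0).round(),"z",z.round(3),"mean",Q.mean(0).round(3),"rect c",np.round(a),np.round(b),round(c))
        if "cup" in t:
            D=cv2.distanceTransform(np.pad(m,1).astype(np.uint8),cv2.DIST_L2,5)[1:-1,1:-1];_,mx,_,p=cv2.minMaxLoc(D)
            c=plane(i,T,[p],H)[0]; r_=np.linalg.norm(Q-c[:2],axis=1);k=r_.argmax();f=Q[r_>r_.max()-.03].mean(0)-c[:2]
            print("   centre",c.round(3),"R",round(mx*3),"far",r_.max().round(3),"dir deg",round(np.degrees(np.arctan2(f[1],f[0]))))
E
```

```text
cup_largest 0.93 px [221. 216.] z [0.002 0.01  0.047] mean [0.564 0.174] rect c [553. 187.] [ 98. 144.] 52
   centre [0.573 0.171 0.044] R 45 far 0.107 dir deg 166
cup_largest 0.55 px [279. 229.] z [0.004 0.048 0.055] mean [ 0.523 -0.001] rect c [509.  -3.] [ 39. 121.] 90
   centre [ 0.548 -0.002  0.044] R 19 far 0.1 dir deg 175
cup_second 0.89 px [427. 298.] z [0.003 0.013 0.051] mean [ 0.306 -0.442] rect c [ 313. -426.] [137.  72.] 58
   centre [ 0.298 -0.45   0.046] R 36 far 0.101 dir deg 41
cup_second 0.79 px [485. 298.] z [0.004 0.022 0.051] mean [ 0.303 -0.614] rect c [ 325. -614.] [ 75. 143.] 88
   centre [ 0.289 -0.615  0.046] R 35 far 0.107 dir deg -2
cup_second 0.64 px [278. 231.] z [0.005 0.049 0.055] mean [ 0.515 -0.   ] rect c [504.  -2.] [ 36. 124.] 90
   centre [ 0.551 -0.002  0.046] R 17 far 0.109 dir deg 175
cup_third 0.89 px [332. 249.] z [0.001 0.023 0.053] mean [ 0.459 -0.161] rect c [ 443. -159.] [128.  47.] 7
   centre [ 0.482 -0.152  0.048] R 24 far 0.105 dir deg -162
cup_third 0.73 px [221. 215.] z [0.003 0.01  0.047] mean [0.566 0.175] rect c [555. 188.] [ 95. 138.] 51
   centre [0.575 0.173 0.048] R 44 far 0.105 dir deg 168
cup_smallest 0.69 px [279. 228.] z [0.005 0.048 0.055] mean [ 0.525 -0.002] rect c [511.  -6.] [112.  39.] 3
   centre [ 0.551 -0.003  0.05 ] R 17 far 0.097 dir deg 175
tray 0.85 px [171. 238.] z [0.003 0.01  0.021] mean [0.503 0.337] rect c [504. 338.] [148. 144.] 83
pickle_jar 0.76 px [198. 283.] z [0.005 0.082 0.088] mean [0.363 0.234] rect c [362. 234.] [77. 64.] 89
low_tin 0.68 px [244. 274.] z [0.004 0.056 0.061] mean [0.388 0.102] rect c [387. 102.] [84. 71.] 89
spice_jar 0.65 px [164. 204.] z [0.007 0.089 0.1  ] mean [0.595 0.331] rect c [596. 331.] [70. 41.] 63
```

{"api": "play_rows", "payload": {"moves": [0,0,-4.2,5,7.2,1.4,0,0,0,-4.2,5,7.2,1.4,0,0,0,-4.2,5,7.2,1.4,0,0,0,-4.2,5,7.2,1.4,0,0,0,-4.2,5,7.2,1.4,0,0,0,-4.2,5,7.2,1.4,0,0,0,-4.2,5,7.2,1.4,0,0,0,-4.2,5,7.2,1.4,0,0,0,-4.2,5,7.2,1.4,0,0,0,-4.2,5,7.2,1.4,0], "newtons": 100}}

```text
clock: 2.18
position: [0.4501, -0.2273, 0.2535]
tool_rot: [-0.001, 1.0, 0.005, 0.002]
ft_force: [0.6, 0.1, 0.9]
grip_width: 0.0853
grip_force: 0.0
```

```bash
cat > look.py <<'E'
from h import *
import sys
tag=sys.argv[1]; s=ctrl.read_state(); im,d=snapshot("wrist"); i,T=camT("wrist",s)
out=dict(im=im,d=d,T=T)
for t in sys.argv[2:]:
    for k,r in enumerate(models.cut_out("wrist",t)[:2]):
        out[f"{t}_{k}"]=r["pixels"];print(t,round(r["p"],2),np.round(r["box"]))
np.savez(tag+".npz",**out);cv2.imwrite(f"pics/{tag}.png",im)
q=s["tool_rot"];M=T[:3,:3]@np.linalg.inv(i["hand_eye"])[:3,:3]
print(s["clock"],s["position"].round(4),"yaw",np.degrees(np.arctan2(*(R.from_quat([q[1],q[2],q[3],q[0]]).as_matrix()[1::-1,0]))).round(2),"F",s["ft_force"].round(1),"grip",s["grip_width"].round(4),s["grip_force"])
E
python3 look.py w1 cup_second cup_third
```

```text
cup_second 0.73 [465. 268. 564. 375.]
cup_second 0.69 [364. 163. 436. 302.]
cup_third 0.91 [206. 133. 282. 270.]Traceback (most recent call last):
  File "look.py", line 10, in <module>
    print(s["clock"],s["position"].round(4),"yaw",np.degrees(np.arctan2(*(R.from_quat([q[1],q[2],q[3],q[0]]).as_matrix()[1::-1,0]))).round(2),"F",s["ft_force"].round(1),"grip",s["grip_width"].round(4),s["grip_force"])
                                                                                                                                                                                ^^^^^^^^^^^^^^^^^^^^^
AttributeError: 'float' object has no attribute 'round'
```

View pics/w1.png

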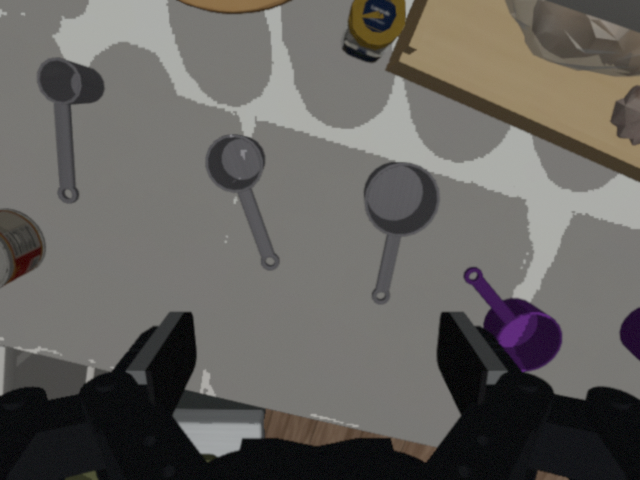

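The wrist view shows the steel third cup at (235,163), handle end at (270,261), and the steel second cup at (400,198), handle end at (381,296). The purple look-alike is at (520,335), and the smallest cup is at the upper left, (60,80). I'll fit the poses by silhouette.

```bash
sed -i 's/s\["grip_width"\].round(4)/round(float(s["grip_width"]),4)/' look.py
cat > fit.py <<'E'
from h import *
from scipy.optimize import minimize
G=dict(cup_largest=(.047,.043,.044),cup_second=(.036,.032,.046),cup_third=(.027,.0235,.048),cup_smallest=(.020,.017,.050))
a=np.linspace(0,2*np.pi,60)
def sil(i,T,name,p,z0,S=4):
    x,y,th=p; r1,r2,H=G[name]; e=np.array([np.cos(th),np.sin(th)])  # e: handle->cup axis
    n=np.array([-e[1],e[0]]); m=np.zeros((480,640),np.uint8); o=np.array([x,y])
    ring=lambda r,z:np.c_[o+.075*e+r*np.c_[np.cos(a),np.sin(a)],np.full(60,z)]
    rec=[np.r_[o+u*e+v*n,z] for u,v in((-.035,-.007),(-.035,.007),(.04,.007),(.04,-.007)) for z in(z0+H,z0+H-.006)]
    for P in(np.r_[ring(r1,z0+H),ring(r2,z0)],np.array(rec)):
        h=cv2.convexHull(np.float32(proj(i,T,P)));cv2.fillConvexPoly(m,np.int32(np.round(h*16)),255,cv2.LINE_AA,4)
    return m/255.
def fit(i,T,name,mask,z0=0.,init=None):
    H=G[name][2];M=mask.astype(float)
    if init is None:
        D=cv2.distanceTransform(np.pad(mask,1).astype(np.uint8),cv2.DIST_L2,5)[1:-1,1:-1];p=cv2.minMaxLoc(D)[3]
        v,u=np.nonzero(mask);Q=plane(i,T,np.c_[u,v],z0+H)[:,:2];c=plane(i,T,[p],z0+H)[0,:2]
        r=np.linalg.norm(Q-c,axis=1);f=c-Q[r>r.max()-.02].mean(0);th=np.arctan2(f[1],f[0]);init=np.r_[c-.075*np.array([np.cos(th),np.sin(th)]),th]
    sc=np.array([.004,.004,.06]);f=lambda q:np.abs(sil(i,T,name,init+q*sc,z0)-M).sum()
    b=minimize(f,[0,0,0],method="Nelder-Mead",options=dict(initial_simplex=[[0,0,0],[1,0,0],[0,1,0],[0,0,1]],xatol=.01,fatol=.5))
    p=init+b.x*sc;return p,b.fun/M.sum()
E
python3 - <<'E'
from fit import *
w=np.load("w1.npz");i=camera_info("wrist");T=w["T"];im=w["im"].copy()
for n,k in(("cup_third","cup_third_0"),("cup_second","cup_second_1")):
    p,e=fit(i,T,n,w[k]);print(n,p[:2].round(4),np.degrees(p[2]).round(2),"res",round(e,3),"centre",(p[:2]+.075*np.array([np.cos(p[2]),np.sin(p[2])])).round(4))
    c,_=cv2.findContours((sil(i,T,n,p,0)>.5).astype(np.uint8),0,1);cv2.drawContours(im,c,-1,(0,255,0),1)
cv2.imwrite("pics/o1.png",cv2.resize(im[110:320,180:460],(800,600),interpolation=2))
E
```

```text
cup_third [ 0.4088 -0.174 ] 17.59 res 0.137 centre [ 0.4803 -0.1513]
cup_second [ 0.3726 -0.2961] -7.85 res 0.108 centre [ 0.4469 -0.3064]
```

View pics/o1.png

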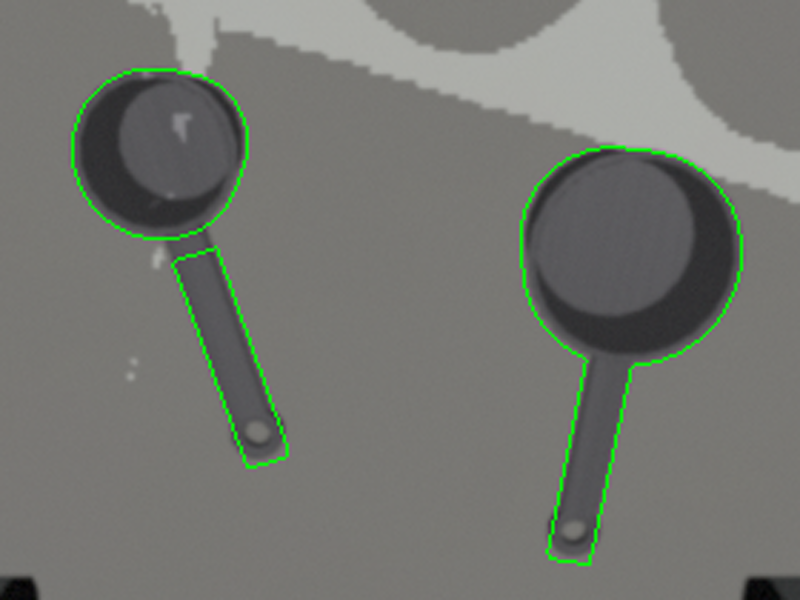

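The overlay follows both rims and handles closely. Next view: largest, smallest and tray.

{"api": "play_rows", "payload": {"moves": [0,0,-1,1.2,9.9,0.5,0,0,0,-1,1.2,9.9,0.5,0,0,0,-1,1.2,9.9,0.5,0,0,0,-1,1.2,9.9,0.5,0,0,0,-1,1.2,9.9,0.5,0,0,0,-1,1.2,9.9,0.5,0,0,0,-1,1.2,9.9,0.5,0,0,0,-1,1.2,9.9,0.5,0,0,0,-1,1.2,9.9,0.5,0,0,0,-1,1.2,9.9,0.5,0]}}

```text
clock: 3.17
position: [0.4954, 0.1667, 0.2721]
tool_rot: [-0.001, 0.999, -0.051, 0.0]
ft_force: [0.0, 0.6, 0.1]
grip_width: 0.0854
grip_force: 0.0
```

{"api": "play_rows", "payload": {"moves": [0,0,0,0,0,0,0,0,0,0,0,0,0,0,0,0,0,0,0,0,0,0,0,0,0,0,0,0]}}

```text
clock: 3.5
position: [0.4948, 0.1626, 0.2719]
tool_rot: [0.001, 0.999, -0.052, -0.0]
ft_force: [-0.3, -0.3, -0.2]
grip_width: 0.0852
grip_force: 0.0
```

```bash
sed -i 's/(.04,.007),(.04,-.007)/(.058,.007),(.058,-.007)/' fit.py; python3 look.py w2 cup_largest cup_smallest tray; python3 - <<'E'
from fit import *
w=np.load("w2.npz");i=camera_info("wrist");T=w["T"];im=w["im"].copy()
for n in("cup_largest","cup_smallest"):
  for k in(0,1):
    kk=f"{n}_{k}"
    if kk not in w: continue
    p,e=fit(i,T,n,w[kk]);print(n,p[:2].round(4),np.degrees(p[2]).round(2),"res",round(e,3),"centre",(p[:2]+.075*np.array([np.cos(p[2]),np.sin(p[2])])).round(4))
    if e<.3:
        c,_=cv2.findContours((sil(i,T,n,p,0)>.5).astype(np.uint8),0,1);cv2.drawContours(im,c,-1,(0,255,0),1)
v,u=np.nonzero(w["tray_0"]);Q=plane(i,T,np.c_[u,v],.018)[:,:2]
r=cv2.minAreaRect(np.float32(Q)*1000);print("tray",r,Q.mean(0))
b=np.c_[cv2.boxPoints(r)/1000,np.full(4,.018)];cv2.polylines(im,[np.int32(proj(i,T,b))],1,(0,0,255))
cv2.imwrite("pics/o2.png",im)
E
```

```text
cup_largest 0.86 [243.  55. 344. 219.]
tray 0.92 [ 75. 124. 219. 262.]
3.5 [0.4948 0.1626 0.2719] yaw -5.92 F [-0.3 -0.3 -0.2] grip 0.0852 0.0
cup_largest [0.5031 0.1922] -12.6 res 0.073 centre [0.5763 0.1758]
tray ((504.8613586425781, 340.1182861328125), (145.6534881591797, 141.6282196044922), 82.26827239990234) [0.5079327  0.33920284]
```

View pics/o2.png

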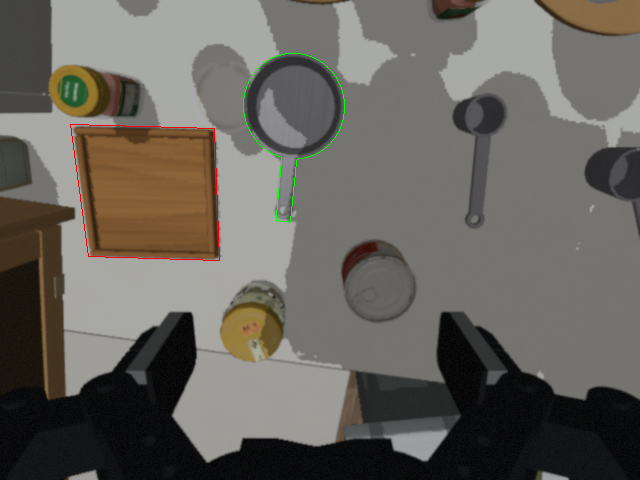

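{"api": "play_rows", "payload": {"moves": [0,0,-1.1,0.45,0.65,-3.8,0,0,0,-1.1,0.45,0.65,-3.8,0,0,0,-1.1,0.45,0.65,-3.8,0,0,0,-1.1,0.45,0.65,-3.8,0,0,0,-1.1,0.45,0.65,-3.8,0,0,0,-1.1,0.45,0.65,-3.8,0,0,0,-1.1,0.45,0.65,-3.8,0,0,0,-1.1,0.45,0.65,-3.8,0]}}

```text
clock: 4.37
position: [0.5148, 0.1908, 0.1228]
tool_rot: [-0.001, 0.994, -0.108, 0.002]
ft_force: [0.3, 0.5, 1.0]
grip_width: 0.0853
grip_force: 0.0
```

```bash
python3 look.py w3 cup_largest; python3 - <<'E'
from fit import *
i=camera_info("wrist")
w=np.load("w2.npz");P,uv=cloud(i,w["T"],w["d"],np.ones((480,640),bool))
for q in((40,212),(30,250),(70,210),(10,160),(30,80)):
    k=np.abs(uv-q).sum(1).argmin();print(q,P[k].round(3))
w=np.load("w3.npz");n="cup_largest";T=w["T"];im=w["im"].copy()
p,e=fit(i,T,n,w[n+"_0"]);print(n,p[:2].round(4),np.degrees(p[2]).round(2),"res",round(e,3),"grip", (p[:2]+.01*np.array([np.cos(p[2]),np.sin(p[2])])).round(4))
E
```

```text
cup_largest 0.96 [244.  50. 398. 300.]
4.3667 [0.5148 0.1908 0.1228] yaw -12.4 F [0.3 0.5 1. ] grip 0.0853 0.0
(40, 212) [0.503 0.448 0.037]
(30, 250) [0.469 0.456 0.057]
(70, 210) [0.496 0.435 0.006]
(10, 160) [0.557 0.467 0.031]
(30, 80) [0.628 0.42  0.037]
cup_largest [0.5027 0.1923] -12.23 res 0.045 grip [0.5125 0.1902]
```

{"api": "play_rows", "payload": {"moves": [0,0,0,0,0,-1,0,0,0,0,0,0,-2,0,0,0,0,0,0,-2.35,0,0,0,0,0,0,-2.35,0,0,0,0,0,0,-2.35,0,0,0,0,0,0,-2.35,1,0,0,0,0,0,-2.35,1,0,0,0,0,0,-2.35,1,0,0,0,0,0,-2.35,1,0,0,0,0,0,-2.35,1], "newtons": 100}}

```text
clock: 5.3
position: [0.5135, 0.1909, 0.0272]
tool_rot: [-0.0, 0.994, -0.108, 0.001]
ft_force: [-0.5, 0.1, 0.3]
grip_width: 0.0256
grip_force: 0.0
```

{"api": "play_rows", "payload": {"moves": [0,0,0,0,0,0,1,0,0,0,0,0,0,1,0,0,0,0,0,0,1,0,0,0,0,0,0,1,0,0,0,0,0,0,1,0,0,0,0,0,0,1]}}

```text
clock: 5.8
position: [0.5128, 0.1907, 0.0261]
tool_rot: [0.0, 0.994, -0.108, -0.0]
ft_force: [0.2, 1.0, 0.1]
grip_width: -0.0001
grip_force: 0.0
```

```bash
python3 look.py w4 cup_largest;python3 - <<'E'
from h import *
print(ctrl.read_state()["position"],ctrl.read_state()["moment"])
E
```

```text
cup_largest 0.83 [194.   1. 444. 295.]
5.8 [0.5128 0.1907 0.0261] yaw -12.37 F [0.2 1.  0.1] grip -0.0001 0.0
[0.512834   0.19066525 0.02613375] [-0.03519827  0.00450494 -0.00198545]
```

View pics/w4.png

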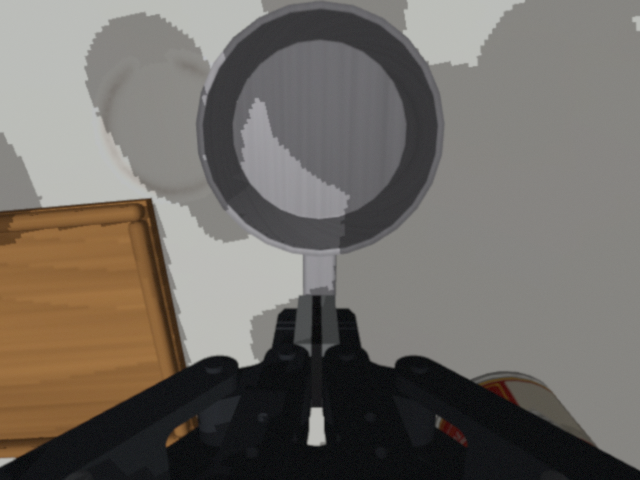

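```bash
python3 - <<'E'
from h import *
i=camera_info("wrist");w=np.load("w4.npz");im=w["im"];d=w["d"]
cv2.imwrite("pics/z4.png",cv2.resize(im[235:435,220:420],(600,600),interpolation=2))
P,uv=cloud(i,w["T"],d,np.ones((480,640),bool))
for q in [(320,r) for r in range(225,420,12)]+[(300,270),(305,320),(330,320),(280,320)]:
    k=np.abs(uv-q).sum(1).argmin();print(uv[k],P[k].round(4))
w=np.load("w3.npz");P,uv=cloud(i,w["T"],w["d"],w["cup_largest_0"]);print(np.histogram(P[:,2],12))
E
```

```text
[320 225] [0.5361 0.1844 0.0151]
[320 237] [0.5348 0.1848 0.0304]
[320 249] [0.5333 0.1853 0.0422]
[320 261] [0.5291 0.1862 0.0449]
[320 273] [0.5235 0.1874 0.0436]
[320 285] [0.5185 0.1885 0.0442]
[320 297] [0.5232 0.1877 0.0663]
[320 309] [0.5235 0.1877 0.0764]
[320 321] [0.5235 0.1878 0.0849]
[320 333] [0.5234 0.1878 0.0923]
[320 345] [0.5231 0.188  0.0986]
[320 357] [0.5196 0.1887 0.0991]
[320 369] [0.5147 0.1898 0.0977]
[320 381] [0.5114 0.1905 0.0988]
[320 393] [0.5076 0.1913 0.0992]
[320 405] [0.5028 0.1924 0.0984]
[320 417] [ 4.170e-01  2.102e-01 -1.000e-04]
[300 270] [ 5.103e-01  2.007e-01 -4.000e-04]
[305 320] [0.5239 0.1926 0.083 ]
[330 320] [0.5229 0.1846 0.0844]
[280 320] [0.5227 0.2018 0.077 ]
(array([  61, 6229, 5383,  527,  590,  599,  653,  670,  687,  737,  966,
       4155]), array([-0.00189232,  0.00215293,  0.00619817,  0.01024342,  0.01428867,
        0.01833392,  0.02237916,  0.02642441,  0.03046966,  0.03451491,
        0.03856015,  0.0426054 ,  0.04665065]))
```

View pics/z4.png

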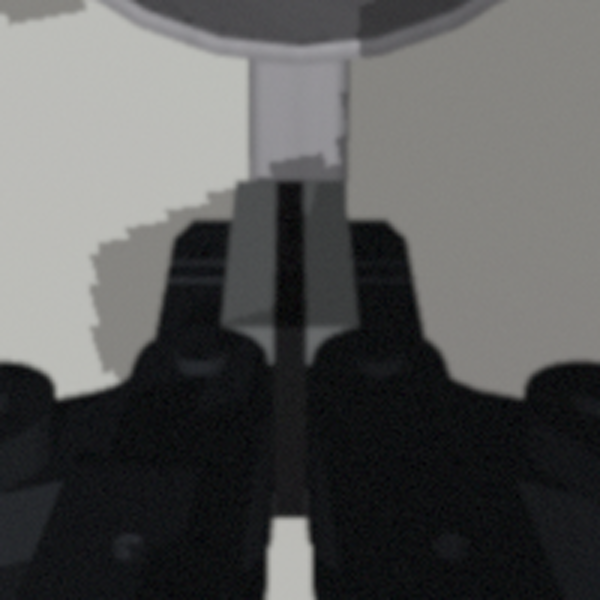

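The fingers closed to zero with the handle visible in front of and below them. The visible pad bottoms measure z≈0.064, yet the TCP reads 0.026. I'll check this from the scene camera.

```bash
python3 - <<'E'
from h import *
s=ctrl.read_state();im,d=snapshot("scene");i,T=camT("scene")
P,uv=cloud(i,T,d,np.ones((480,640),bool))
m=(np.hypot(P[:,0]-.513,P[:,1]-.19)<.06)&(P[:,2]>.05)
print("gripper pts z:",np.percentile(P[m,2],[0,1,5,20]).round(3),m.sum())
for z in np.arange(.03,.14,.01):
    k=(np.hypot(P[:,0]-.513,P[:,1]-.19)<.05)&(abs(P[:,2]-z)<.005);print(round(z,3),k.sum(),P[k,:2].mean(0).round(3) if k.any() else '')
q=proj(i,T,[[.513,.19,.026],[.513,.19,.064],[.513,.19,.044]]);print(q)
c=q[0].astype(int);cv2.imwrite("pics/s4.png",cv2.resize(im[c[1]-75:c[1]+45,max(0,c[0]-80):c[0]+80],(800,600),interpolation=2))
E
```

```text
gripper pts z: [0.058 0.073 0.114 0.192] 2769
0.03 38 [0.524 0.174]
0.04 96 [0.505 0.185]
0.05 2 [0.541 0.177]
0.06 12 [0.505 0.189]
0.07 21 [0.504 0.183]
0.08 23 [0.505 0.182]
0.09 20 [0.502 0.185]
0.1 16 [0.503 0.19 ]
0.11 49 [0.502 0.188]
0.12 46 [0.5  0.18]
0.13 47 [0.5   0.194]
0.14 43 [0.499 0.19 ]
[[244.55611289 204.00913009]
 [243.56018341 193.89905369]
 [244.08808518 199.25780826]]
```

View pics/s4.png

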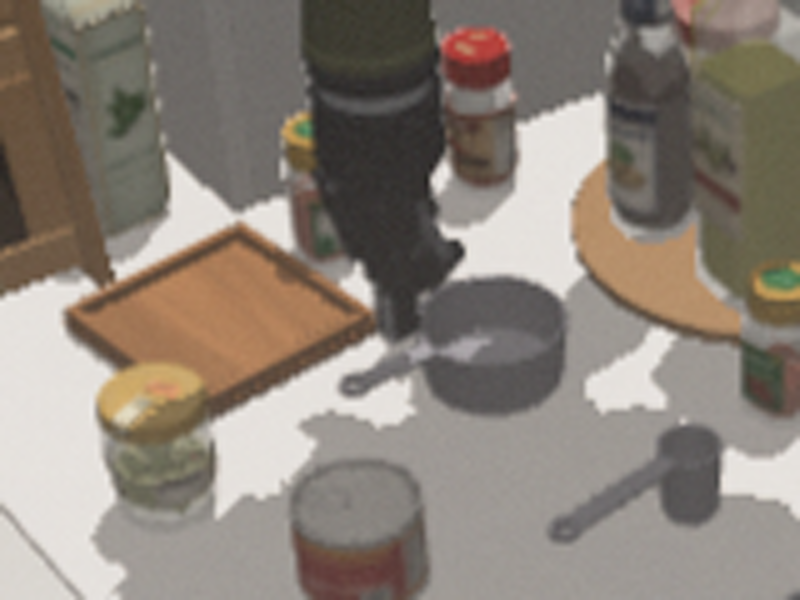

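In the scene crop the finger tips end at about (400,330), just above the handle. So the real tips sit roughly 37 mm behind the stated TCP. I'll work out that offset exactly from the wrist image.

```bash
python3 - <<'E'
from h import *
w=np.load("w4.npz");d=w["d"];i=camera_info("wrist");he=i["hand_eye"]
for u in(302,308,326,332):
    c=d[255:345,u];j=np.diff(c).argmin();v=255+j+1
    q=rays(i,None,[(u,v-.5)])[0]; q2=q@he[:3,:3].T; o=he[:3,3]
    t=(.011-o[0])/q2[0]; print(u,v,"front edge tool z",(o+t*q2).round(4), "by depth",((rays(i,None,[(u,v+1)])[0]*d[v+1,u])@he[:3,:3].T+o).round(4))
print(ctrl.read_state()["position"].round(4),ctrl.read_state()["joint_pos"])
E
```

```text
302 310 front edge tool z [ 0.011  -0.0055 -0.0506] by depth [ 0.0745 -0.0006 -0.1778]
308 295 front edge tool z [ 0.011  -0.0037 -0.0385] by depth [ 0.0108 -0.0036 -0.0392]
326 295 front edge tool z [ 0.011   0.0029 -0.0385] by depth [ 0.0113  0.0029 -0.0405]
332 295 front edge tool z [ 0.011   0.0051 -0.0385] by depth [ 0.011   0.0051 -0.0397]
[0.5129 0.1907 0.0261] [2.78770015e-01 4.52631870e-01 1.77616233e+00 1.09498242e-05
 9.12910870e-01 2.06552927e+00]
```

{"api": "play_rows", "payload": {"moves": [0,0,0,0,0,0,0,0,0,0,0,0,0,0,0,0,0,0,0,0,0,0,0,0,0,0,0,0,0,0,0,0,0,0,0,0,0,0,0,0,0,0,0,0,0,0,0,0,0,0,0,0,0,0,0,0]}}

```text
clock: 6.62
position: [0.5129, 0.1907, 0.0262]
tool_rot: [-0.0, 0.994, -0.108, 0.0]
ft_force: [-0.7, -0.7, 0.4]
grip_width: 0.0855
grip_force: 0.0
```

{"api": "play_rows", "payload": {"moves": [0,0,0,0,0,-0.3,0,0,0,0,0,0,-0.6,0,0,0,0,0,0,-0.9,0,0,0,0,0,0,-0.9,0,0,0,0,0,0,-0.9,0]}}

```text
clock: 7.03
position: [0.5122, 0.1905, -0.0103]
tool_rot: [0.0, 0.994, -0.108, -0.001]
ft_force: [-0.0, 0.0, 0.0]
grip_width: 0.0853
grip_force: 0.0
```

{"api": "play_rows", "payload": {"moves": [0,0,0,0,0,0,1,0,0,0,0,0,0,1,0,0,0,0,0,0,1,0,0,0,0,0,0,1,0,0,0,0,0,0,1,0,0,0,0,0,0,1,0,0,0,0,0,0,1,0,0,0,0,0,0,1,0,0,0,0,0,0,1], "newtons": 100}}

```text
clock: 7.78
position: [0.5129, 0.1906, -0.0093]
tool_rot: [0.0, 0.994, -0.108, 0.0]
ft_force: [-1.5, -1.0, 5.3]
grip_width: 0.0114
grip_force: 97.7
```

```bash
python3 look.py w5 cup_largest;python3 - <<'E'
from fit import *
i=camera_info("wrist");w=np.load("w5.npz");n="cup_largest";T=w["T"]
p,e=fit(i,T,n,w[n+"_0"],init=np.r_[.5027,.1923,np.radians(-12.3)]);print(p[:2].round(4),np.degrees(p[2]).round(2),round(e,3))
E
```

```text
cup_largest 0.71 [160.   1. 476. 446.]
7.7833 [ 0.5129  0.1906 -0.0093] yaw -12.37 F [-1.5 -1.   5.3] grip 0.0114 97.65429139137268
[0.5038 0.1932] -12.74 0.032
```

{"api": "play_rows", "payload": {"moves": [0,0,0,0,0,0.2,1,0,0,0,0,0,0.6,1,0,0,0,0,0,1.3,1,0,0,0,0,0,2.1,1,0,0,0,0,0,2.9,1,0,0,0,0,0,3.5,1,0,0,0,0,0,3.5,1,0,0,0,0,0,3.5,1]}}

```text
clock: 8.55
position: [0.5137, 0.1911, 0.1316]
tool_rot: [-0.001, 0.994, -0.108, 0.001]
ft_force: [-0.7, -0.1, -1.9]
grip_width: 0.0114
grip_force: 97.7
```

```bash
python3 look.py w6 cup_largest;python3 - <<'E'
from fit import *
i=camera_info("wrist");w=np.load("w6.npz")
P,uv=cloud(i,w["T"],w["d"],w["cup_largest_0"]);s=ctrl.read_state()
# rim plane
top=P[P[:,2]>np.percentile(P[:,2],97)-.012];
top=P[(P[:,2]>s["position"][2]+.03)&(P[:,2]<s["position"][2]+.075)]
e=np.array([np.cos(np.radians(-12.4)),np.sin(np.radians(-12.4))]);t=(top[:,:2]-s["position"][:2])@e
for a in np.arange(0,.13,.01):
    k=(t>=a)&(t<a+.01)
    if k.sum()>5: print(round(a,2),k.sum(),np.percentile(top[k,2],[50,90,98]).round(4))
E
```

```text
cup_largest 0.74 [160.   0. 475. 448.]
8.55 [0.5137 0.1911 0.1316] yaw -12.37 F [-0.7 -0.1 -1.9] grip 0.0114 97.74389505386353
0.0 868 [0.1847 0.1854 0.1859]
0.01 1076 [0.1845 0.1853 0.1858]
0.02 5322 [0.1776 0.1846 0.1852]
0.03 3490 [0.1761 0.1843 0.1851]
0.04 2755 [0.1765 0.1843 0.185 ]
0.05 2560 [0.1764 0.1842 0.1849]
0.06 2544 [0.1767 0.1841 0.1847]
0.07 2674 [0.1767 0.1839 0.1846]
0.08 2964 [0.1766 0.1838 0.1846]
0.09 3695 [0.1765 0.1837 0.1845]
0.1 5290 [0.1718 0.1832 0.1842]
```

{"api": "play_rows", "payload": {"moves": [0,0,2,-0.1,0.3,0,1,0,0,4,-0.2,0.6,0,1,0,0,6,-0.3,0.9,0,1,0,0,8,-0.4,1.2,0,1,0,0,8,-0.4,1.5,0,1,0,0,8,-0.4,1.8,0,1,0,0,8,-0.4,2.1,0,1,0,0,8,-0.4,2.1,0,1,0,0,8,-0.4,2.1,0,1]}}

```text
clock: 9.4
position: [0.4954, 0.2743, 0.1281]
tool_rot: [0.0, 0.952, 0.305, -0.002]
ft_force: [-0.1, 0.3, -2.0]
grip_width: 0.0111
grip_force: 97.8
```

{"api": "play_rows", "payload": {"moves": [0,0,2,0,0,0,1,0,0,4,0,0,0,1,0,0,6,0,0,0,1,0,0,7.8,0,0,0,1,0,0,7.8,0,0,0,1,0,0,7.8,0,0,0,1,0,0,7.8,0,0,0,1,0,0,7.8,0,0,0,1,0,0,7.8,0,0,0,1,0,0,7.8,0,0,0,1]}}

```text
clock: 10.23
position: [0.4966, 0.2739, 0.1297]
tool_rot: [-0.0, 0.753, 0.658, -0.001]
ft_force: [-0.8, 0.1, -2.1]
grip_width: 0.0111
grip_force: 97.8
```

```bash
python3 look.py w7 cup_largest
```

```text
cup_largest 0.81 [157.   0. 474. 444.]
10.2333 [0.4966 0.2739 0.1297] yaw 82.24 F [-0.8  0.1 -2.1] grip 0.0111 97.83064842224121
```

View pics/w7.png

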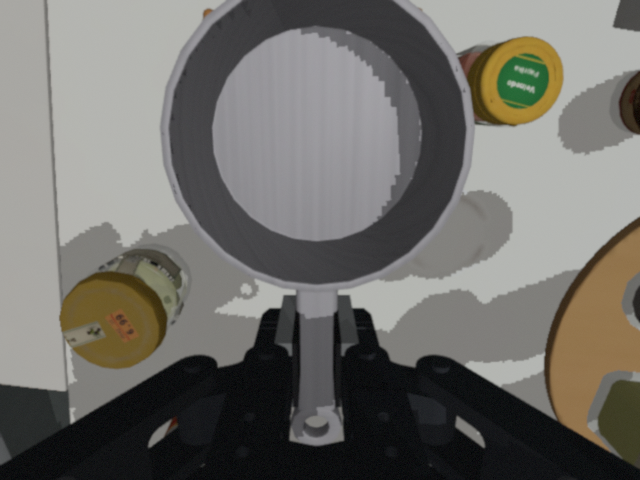

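The cup hangs level over the tray, clear of the pickle jar (115,320) and the spice jar (520,80). I'll lower it, slowing at the end.

{"api": "play_rows", "payload": {"moves": [0,0,0,0,0,-0.7,1,0,0,0,0,0,-1.5,1,0,0,0,0,0,-2.3,1,0,0,0,0,0,-2.9,1,0,0,0,0,0,-3.1,1,0,0,0,0,0,-3.15,1,0,0,0,0,0,-3.2,1,0,0,0,0,0,-3.2,1,0,0,0,0,0,-3.2,1]}}

```text
clock: 11.08
position: [0.4984, 0.2754, 0.0038]
tool_rot: [0.0, 0.752, 0.659, 0.002]
ft_force: [0.7, -0.7, -1.9]
grip_width: 0.0114
grip_force: 97.8
```

{"api": "play_rows", "payload": {"moves": [0,0,0,0,0,-0.03,1,0,0,0,0,0,-0.05,1,0,0,0,0,0,-0.06,1,0,0,0,0,0,-0.06,1]}}

```text
clock: 11.42
position: [0.4971, 0.2748, 0.0002]
tool_rot: [0.0, 0.752, 0.659, 0.0]
ft_force: [0.2, -0.1, -1.6]
grip_width: 0.0112
grip_force: 97.9
```

{"api": "play_rows", "payload": {"moves": [0,0,0,0,0,-0.02,1,0,0,0,0,0,-0.03,1,0,0,0,0,0,-0.04,1,0,0,0,0,0,-0.04,1]}}

```text
clock: 11.75
position: [0.4969, 0.2746, -0.0012]
tool_rot: [0.0, 0.752, 0.659, 0.0]
ft_force: [-2.0, -1.2, 4.4]
grip_width: 0.0117
grip_force: 98.6
```

{"api": "play_rows", "payload": {"moves": [0,0,0,0,0,-0.01,1,0,0,0,0,0,-0.02,1,0,0,0,0,0,-0.02,1]}}

```text
clock: 12.0
position: [0.497, 0.2743, -0.0014]
tool_rot: [0.0, 0.752, 0.659, 0.0]
ft_force: [-1.6, -2.7, 9.4]
grip_width: 0.0112
grip_force: 99.3
```

{"api": "play_rows", "payload": {"moves": [0,0,0,0,0,0,0.6,0,0,0,0,0,0,0.3,0,0,0,0,0,0,0,0,0,0,0,0,0,0,0,0,0,0,0,0,0,0,0,0,0,0,0,0]}}

```text
clock: 12.5
position: [0.4969, 0.2747, -0.0028]
tool_rot: [-0.0, 0.752, 0.659, -0.0]
ft_force: [0.4, -1.4, 0.5]
grip_width: 0.0825
grip_force: 0.0
```

{"api": "play_rows", "payload": {"moves": [0,0,0,0,0,0.5,0,0,0,0,0,0,1.5,0,0,0,0,0,0,2.5,0,0,0,0,0,0,3.5,0,0,0,0,0,0,4,0,0,0,0,0,0,4,0,0,0,0,0,0,4,0]}}

```text
clock: 13.08
position: [0.4978, 0.2752, 0.159]
tool_rot: [0.001, 0.752, 0.659, 0.002]
ft_force: [-0.1, 0.6, 0.5]
grip_width: 0.0853
grip_force: 0.0
```

```bash
python3 look.py w8 cup_largest tray;python3 - <<'E'
from fit import *
i=camera_info("wrist");w=np.load("w8.npz");n="cup_largest";T=w["T"]
p,e=fit(i,T,n,w[n+"_0"],z0=.008,init=np.r_[.496,.265,np.radians(82.3)]);print(p[:2].round(4),np.degrees(p[2]).round(2),round(e,3))
im=w["im"].copy();c,_=cv2.findContours((sil(i,T,n,p,.008)>.5).astype(np.uint8),0,1);cv2.drawContours(im,c,-1,(0,255,0),1);cv2.imwrite("pics/o8.png",im)
E
```

```text
cup_largest 0.63 [246.  56. 385. 282.]
cup_largest 0.24 [174. 356. 267. 460.]
tray 0.66 [213.  18. 411. 217.]
13.0833 [0.4978 0.2752 0.159 ] yaw 82.43 F [-0.1  0.6  0.5] grip 0.0853 0.0
[0.4963 0.2646] 82.34 0.055
```

View pics/o8.png

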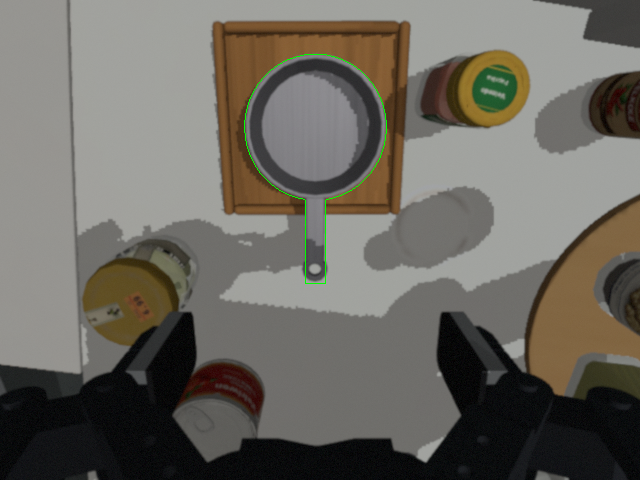

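The largest cup is centred in the tray with its handle end at (315,270), and the contour fits. Next, the second cup.

{"api": "play_rows", "payload": {"moves": [0,0,-7.5,-1.43,-7.15,0,0,0,0,-7.5,-1.43,-7.15,0,0,0,0,-7.5,-1.43,-7.15,0,0,0,0,-7.5,-1.43,-7.15,0,0,0,0,-7.5,-1.43,-7.15,0,0,0,0,-7.5,-1.43,-7.15,0,0,0,0,-7.5,-1.43,-7.15,0,0,0,0,-7.5,-1.43,-7.15,0,0]}}

```text
clock: 13.9
position: [0.4365, -0.0177, 0.1557]
tool_rot: [0.001, 0.948, 0.317, -0.003]
ft_force: [-0.0, 0.5, 0.2]
grip_width: 0.0855
grip_force: 0.0
```

{"api": "play_rows", "payload": {"moves": [0,0,-7.5,-1.43,-7.15,0,0,0,0,-7.5,-1.43,-7.15,0,0,0,0,-7.5,-1.43,-7.15,0,0,0,0,-7.5,-1.43,-7.15,0,0,0,0,-7.5,-1.43,-7.15,0,0,0,0,-7.5,-1.43,-7.15,0,0,0,0,-7.5,-1.43,-7.15,0,0,0,0,-7.5,-1.43,-7.15,0,0,0,0,-7.5,-1.43,-7.15,0,0,0,0,-7.5,-1.43,-7.15,0,0]}}

```text
clock: 14.73
position: [0.3816, -0.2961, 0.1558]
tool_rot: [-0.002, 0.998, -0.066, -0.001]
ft_force: [-0.6, 1.3, 0.8]
grip_width: 0.0856
grip_force: 0.0
```

{"api": "play_rows", "payload": {"moves": [0,0,0,0,0,-0.5,0,0,0,0,0,0,-0.5,0,0,0,0,0,0,-0.5,0,0,0,0,0,0,-0.5,0]}}

```text
clock: 15.07
position: [0.3827, -0.2958, 0.1374]
tool_rot: [-0.0, 0.998, -0.065, -0.0]
ft_force: [-0.1, -0.3, 0.3]
grip_width: 0.0852
grip_force: 0.0
```

```bash
cat > go.py <<'E'
from fit import *
import sys
tag,n,ix,iy,ia=sys.argv[1],sys.argv[2],*map(float,sys.argv[3:6])
i=camera_info("wrist");w=np.load(tag+".npz");T=w["T"];pos=(T@np.linalg.inv(i["hand_eye"]))[:3,3]
for k in(0,1):
    if f"{n}_{k}" not in w: continue
    p,e=fit(i,T,n,w[f"{n}_{k}"],init=np.r_[ix,iy,np.radians(ia)]);g=p[:2]+.01*np.array([np.cos(p[2]),np.sin(p[2])])
    print(n,k,p[:2].round(4),np.degrees(p[2]).round(2),"res",round(e,3),"grip",g.round(4),"shift units",((g-pos[:2])/.04).round(3))
E
python3 look.py w9 cup_second; python3 go.py w9 cup_second .3726 -.2961 -7.85
```

```text
cup_second 0.77 [438. 211. 597. 358.]
cup_second 0.76 [267.  69. 378. 289.]
15.0667 [ 0.3827 -0.2958  0.1374] yaw -7.45 F [-0.1 -0.3  0.3] grip 0.0852 0.0
cup_second 0 [ 0.0233 -0.1108] 87.26 res 1.0 grip [ 0.0237 -0.1008] shift units [-8.974  4.876]
cup_second 1 [ 0.3732 -0.2969] -8.14 res 0.053 grip [ 0.3831 -0.2983] shift units [ 0.009 -0.062]
```

{"api": "play_rows", "payload": {"moves": [0,0,-0.1,0,-0.06,-0.8,0.3,0,0,-0.1,0,-0.06,-1.7,0.3,0,0,-0.1,0,-0.06,-2.5,0.3,0,0,-0.1,0,-0.06,-3.1,0.3,0,0,-0.1,0,-0.06,-3.4,0.3,0,0,-0.1,0,-0.06,-3.42,0.3,0,0,-0.1,0,-0.06,-3.42,0.3,0,0,-0.1,0,-0.06,-3.42,0.3]}}

```text
clock: 15.83
position: [0.3835, -0.3004, 0.0016]
tool_rot: [0.001, 0.997, -0.071, 0.001]
ft_force: [-0.6, -0.4, 0.1]
grip_width: 0.0597
grip_force: 0.0
```

```bash
python3 look.py w10 cup_second; python3 go.py w10 cup_second .3732 -.2969 -8.1
```

```text
cup_second 0.7 [198.  25. 423. 432.]
cup_second 0.62 [523. 298. 640. 443.]
15.8333 [ 0.3835 -0.3004  0.0016] yaw -8.16 F [-0.6 -0.4  0.1] grip 0.0597 0.0
cup_second 0 [ 0.3725 -0.2964] -8.43 res 0.052 grip [ 0.3824 -0.2979] shift units [-0.028  0.063]
cup_second 1 [ 0.1439 -0.1636] 23.99 res 1.0 grip [ 0.153  -0.1595] shift units [-5.762  3.523]
```

{"api": "play_rows", "payload": {"moves": [0,0,0,-0.02,0.04,0,0.3,0,0,0,-0.02,0.04,0,0.3,0,0,0,-0.02,0.04,0,0.6,0,0,0,-0.02,0.04,0,1,0,0,0,-0.02,0.04,0,1,0,0,0,-0.02,0.04,0,1,0,0,0,-0.02,0.04,0,1,0,0,0,-0.02,0.04,0,1,0,0,0,-0.02,0.04,0,1], "newtons": 100}}

```text
clock: 16.68
position: [0.3815, -0.2982, 0.0008]
tool_rot: [0.0, 0.997, -0.071, -0.0]
ft_force: [-2.2, -0.3, 4.7]
grip_width: 0.0105
grip_force: 97.9
```

```bash
cat > lev.py <<'E'
from fit import *
import sys
tag,n=sys.argv[1:3];i=camera_info("wrist");w=np.load(tag+".npz");r1,_,H=G[n]
# tool-frame rim points: mask edge ring nearest camera -> use highest points in each tool-x band
P,uv=cloud(i,i["hand_eye"],w["d"],w[n+"_0"])
k=(P[:,2]<-.03)&(P[:,2]>-.075)
x=P[k,0];z=P[k,2];B=np.arange(.0,.13,.01)
print("tool x: rim/handle top height above TCP mm",[(round(b,2),round(-1000*np.percentile(z[(x>=b)&(x<b+.01)],5),1)) for b in B if ((x>=b)&(x<b+.01)).sum()>30])
R_=P[k&(P[:,0]>.03)];y=R_[:,1];print("tool y:",[(round(b,2),round(-1000*np.percentile(R_[(y>=b)&(y<b+.01),2],5),1)) for b in np.arange(-.05,.05,.01) if ((y>=b)&(y<b+.01)).sum()>30])
E
python3 look.py w11 cup_second; python3 go.py w11 cup_second .3732 -.2969 -8.1; python3 lev.py w11 cup_second
```

```text
cup_second 0.75 [205.  17. 430. 426.]
cup_second 0.56 [530. 293. 639. 468.]
16.6833 [ 0.3815 -0.2982  0.0008] yaw -8.17 F [-2.2 -0.3  4.7] grip 0.0105 97.94435620307922
cup_second 0 [ 0.3725 -0.2963] -8.33 res 0.062 grip [ 0.3824 -0.2978] shift units [0.021 0.012]
cup_second 1 [ 0.1439 -0.1636] 23.99 res 1.0 grip [ 0.153  -0.1595] shift units [-5.713  3.468]
tool x: rim/handle top height above TCP mm [(np.float64(0.0), np.float64(45.9)), (np.float64(0.01), np.float64(46.0)), (np.float64(0.02), np.float64(46.0)), (np.float64(0.03), np.float64(45.8)), (np.float64(0.04), np.float64(45.9)), (np.float64(0.05), np.float64(46.1)), (np.float64(0.06), np.float64(46.1)), (np.float64(0.07), np.float64(46.2)), (np.float64(0.08), np.float64(46.3)), (np.float64(0.09), np.float64(46.4)), (np.float64(0.1), np.float64(46.7))]
tool y: [(np.float64(-0.04), np.float64(46.1)), (np.float64(-0.03), np.float64(46.1)), (np.float64(-0.02), np.float64(46.3)), (np.float64(-0.01), np.float64(46.2)), (np.float64(0.0), np.float64(46.3)), (np.float64(0.01), np.float64(46.2)), (np.float64(0.02), np.float64(46.1)), (np.float64(0.03), np.float64(46.3))]
```

{"api": "play_rows", "payload": {"moves": [0,0,0,0,0,0.2,1,0,0,0,0,0,0.6,1,0,0,0,0,0,1.3,1,0,0,0,0,0,2.1,1,0,0,0,0,0,2.9,1,0,0,0,0,0,3.5,1,0,0,0,0,0,3.5,1,0,0,0,0,0,3.5,1,0,0,0,0,0,3.5,1]}}

```text
clock: 17.53
position: [0.3809, -0.2973, 0.1398]
tool_rot: [-0.001, 0.997, -0.071, -0.001]
ft_force: [-0.5, -0.2, -2.2]
grip_width: 0.0103
grip_force: 98.0
```

```bash
python3 look.py w12 cup_second; python3 lev.py w12 cup_second
```

```text
cup_second 0.86 [437. 209. 593. 356.]
cup_second 0.6 [203.  19. 428. 429.]
17.5333 [ 0.3809 -0.2973  0.1398] yaw -8.17 F [-0.5 -0.2 -2.2] grip 0.0103 98.04090857505798
tool x: rim/handle top height above TCP mm []
tool y: []
```

```bash
sed -i 's/tag,n=sys.argv\[1:3\]/tag,n=sys.argv[1:3];kk=(sys.argv+["0"])[3]/; s/w\[n+"_0"\]/w[n+"_"+kk]/; s/np.float64//' lev.py; cat >> lev.py <<'E'
pos=T0=(w["T"]@np.linalg.inv(i["hand_eye"]));yaw=np.arctan2(T0[1,0],T0[0,0]);e=np.array([np.cos(yaw),np.sin(yaw)])
top=-np.percentile(z[(x>.0)&(x<.02)],40)
p,r=fit(i,w["T"],n,w[n+"_"+kk],z0=T0[2,3]+top-H,init=np.r_[T0[:2,3]-.01*e,yaw])
dd=T0[:2,3]-p[:2];print("top",top.round(4),"d",(dd@e).round(4),"lat",(dd@[-e[1],e[0]]).round(4),"dyaw",np.degrees(p[2]-yaw).round(2),"res",round(r,3))
E
python3 lev.py w12 cup_second 1;python3 lev.py w7 cup_largest 0
```

```text
tool x: rim/handle top height above TCP mm [(np.float64(0.0), np.float64(46.0)), (np.float64(0.01), np.float64(45.8)), (np.float64(0.02), np.float64(45.6)), (np.float64(0.03), np.float64(45.2)), (np.float64(0.04), np.float64(45.1)), (np.float64(0.05), np.float64(44.9)), (np.float64(0.06), np.float64(44.8)), (np.float64(0.07), np.float64(44.7)), (np.float64(0.08), np.float64(44.7)), (np.float64(0.09), np.float64(44.6)), (np.float64(0.1), np.float64(44.8))]
tool y: [(np.float64(-0.04), np.float64(44.9)), (np.float64(-0.03), np.float64(44.9)), (np.float64(-0.02), np.float64(44.9)), (np.float64(-0.01), np.float64(45.0)), (np.float64(0.0), np.float64(45.0)), (np.float64(0.01), np.float64(44.9)), (np.float64(0.02), np.float64(44.9)), (np.float64(0.03), np.float64(44.9))]
top 0.0449 d 0.0094 lat -0.0005 dyaw -0.05 res 0.063
tool x: rim/handle top height above TCP mm [(np.float64(0.0), np.float64(54.0)), (np.float64(0.01), np.float64(53.8)), (np.float64(0.02), np.float64(53.2)), (np.float64(0.03), np.float64(53.1)), (np.float64(0.04), np.float64(52.9)), (np.float64(0.05), np.float64(52.7)), (np.float64(0.06), np.float64(52.6)), (np.float64(0.07), np.float64(52.5)), (np.float64(0.08), np.float64(52.5)), (np.float64(0.09), np.float64(52.2)), (np.float64(0.1), np.float64(51.9))]
tool y: [(np.float64(-0.05), np.float64(52.8)), (np.float64(-0.04), np.float64(52.8)), (np.float64(-0.03), np.float64(52.3)), (np.float64(-0.02), np.float64(47.7)), (np.float64(-0.01), np.float64(39.5)), (np.float64(0.0), np.float64(40.3)), (np.float64(0.01), np.float64(48.7)), (np.float64(0.02), np.float64(52.2)), (np.float64(0.03), np.float64(52.6)), (np.float64(0.04), np.float64(52.6))]
top 0.0531 d 0.0089 lat -0.0005 dyaw -0.1 res 0.051
```

{"api": "play_rows", "payload": {"moves": [0,0,0.5,0.1,0.4,0,1,0,0,1.3,0.25,1.2,0,1,0,0,2.2,0.45,2.1,0,1,0,0,3.2,0.65,3.1,0,1,0,0,4.2,0.85,4.1,0,1,0,0,5.2,1.05,5.1,0,1,0,0,6.2,1.25,6.1,0,1,0,0,7,1.4,6.8,0,1,0,0,7.5,1.45,7.1,0,1,0,0,7.5,1.45,7.15,0,1]}}

```text
clock: 18.47
position: [0.4387, -0.0094, 0.1391]
tool_rot: [-0.001, 0.948, 0.318, -0.001]
ft_force: [0.5, 0.7, -1.6]
grip_width: 0.0102
grip_force: 98.2
```

{"api": "play_rows", "payload": {"moves": [0,0,0.5,0.1,0.4,0,1,0,0,1.3,0.25,1.2,0,1,0,0,2.2,0.45,2.1,0,1,0,0,3.2,0.65,3.1,0,1,0,0,4.2,0.85,4.1,0,1,0,0,5.2,1.05,5.1,0,1,0,0,6.2,1.25,6.1,0,1,0,0,7,1.4,6.8,0,1,0,0,7.5,1.45,7.1,0,1,0,0,7.58,1.45,7.15,0,1]}}

```text
clock: 19.3
position: [0.4981, 0.2757, 0.139]
tool_rot: [-0.0, 0.752, 0.659, -0.001]
ft_force: [0.0, -0.9, -1.6]
grip_width: 0.0105
grip_force: 98.2
```

{"api": "play_rows", "payload": {"moves": [0,0,0,0,0,0,1,0,0,0,0,0,0,1,0,0,0,0,0,0,1]}}

```text
clock: 19.55
position: [0.497, 0.2719, 0.14]
tool_rot: [0.0, 0.754, 0.657, -0.001]
ft_force: [0.3, -0.7, -1.8]
grip_width: 0.0104
grip_force: 98.2
```

```bash
sed -i '/^x=P\[k,0\]/,/^R_=/{/print/s/^print.*$//};s/^R_=.*$//' lev.py; sed -n 5,20p lev.py; python3 look.py w13 cup_second; python3 lev.py w13 cup_second 0; python3 - <<'E'
from h import *
print(ctrl.read_state()["position"])
E
```

```text
P,uv=cloud(i,i["hand_eye"],w["d"],w[n+"_"+kk])
k=(P[:,2]<-.03)&(P[:,2]>-.075)
x=P[k,0];z=P[k,2];B=np.arange(.0,.13,.01)


pos=T0=(w["T"]@np.linalg.inv(i["hand_eye"]));yaw=np.arctan2(T0[1,0],T0[0,0]);e=np.array([np.cos(yaw),np.sin(yaw)])
top=-np.percentile(z[(x>.0)&(x<.02)],40)
p,r=fit(i,w["T"],n,w[n+"_"+kk],z0=T0[2,3]+top-H,init=np.r_[T0[:2,3]-.01*e,yaw])
dd=T0[:2,3]-p[:2];print("top",top.round(4),"d",(dd@e).round(4),"lat",(dd@[-e[1],e[0]]).round(4),"dyaw",np.degrees(p[2]-yaw).round(2),"res",round(r,3))
cup_second 0.64 [202.  20. 429. 426.]
19.55 [0.497  0.2719 0.14  ] yaw 82.14 F [ 0.3 -0.7 -1.8] grip 0.0104 98.1840169429779
top 0.045 d 0.0093 lat 0.0002 dyaw 0.2 res 0.078
[0.49741609 0.27225746 0.14051443]
```

{"api": "play_rows", "payload": {"moves": [0,0,0.03,0,0.06,-0.6,1,0,0,0.03,0,0.06,-1.2,1,0,0,0.03,0,0.06,-1.8,1,0,0,0.03,0,0.06,-2.4,1,0,0,0.03,0,0.06,-2.8,1,0,0,0.03,0,0.06,-2.95,1,0,0,0.03,0,0.06,-3.0,1,0,0,0.03,0,0.06,-3.0,1,0,0,0.03,0,0.06,-3.0,1]}}

```text
clock: 20.4
position: [0.4987, 0.2765, 0.0217]
tool_rot: [0.0, 0.752, 0.659, 0.001]
ft_force: [0.6, -0.1, -1.1]
grip_width: 0.0101
grip_force: 98.2
```

{"api": "play_rows", "payload": {"moves": [0,0,0,0,0,-0.03,1,0,0,0,0,0,-0.06,1,0,0,0,0,0,-0.07,1,0,0,0,0,0,-0.07,1]}}

```text
clock: 20.73
position: [0.4979, 0.2764, 0.0182]
tool_rot: [0.0, 0.752, 0.659, 0.0]
ft_force: [-0.3, 0.5, -1.4]
grip_width: 0.0106
grip_force: 98.2
```

{"api": "play_rows", "payload": {"moves": [0,0,0,0,0,-0.02,1,0,0,0,0,0,-0.03,1,0,0,0,0,0,-0.03,1]}}

```text
clock: 20.98
position: [0.4979, 0.2762, 0.0172]
tool_rot: [0.0, 0.752, 0.659, 0.0]
ft_force: [-0.7, -1.2, 5.9]
grip_width: 0.0104
grip_force: 101.6
```

{"api": "play_rows", "payload": {"moves": [0,0,0,0,0,-0.02,1,0,0,0,0,0,-0.03,1,0,0,0,0,0,-0.03,1]}}

```text
clock: 21.23
position: [0.4979, 0.2758, 0.0167]
tool_rot: [0.0, 0.752, 0.659, 0.0]
ft_force: [-2.2, -2.6, 11.1]
grip_width: 0.0104
grip_force: 104.7
```

```bash
python3 look.py w14 cup_second; python3 lev.py w14 cup_second 0
```

```text
cup_second 0.94 [202.  18. 428. 428.]
21.2333 [0.4979 0.2758 0.0167] yaw 82.5 F [-2.2 -2.6 11.1] grip 0.0104 104.73984642885625
top 0.045 d 0.0091 lat 0.0002 dyaw -0.01 res 0.058
```

{"api": "play_rows", "payload": {"moves": [0,0,0,0,0,-0.02,1,0,0,0,0,0,-0.04,1,0,0,0,0,0,-0.04,1]}}

```text
clock: 21.58
position: [0.4979, 0.2754, 0.0162]
tool_rot: [0.001, 0.752, 0.659, 0.0]
ft_force: [-3.8, -6.0, 19.4]
grip_width: 0.0106
grip_force: 108.6
```

```bash
python3 look.py w15 cup_second; python3 lev.py w15 cup_second 0; python3 - <<'E'
from fit import *
i=camera_info("wrist");w=np.load("w15.npz");P,uv=cloud(i,w["T"],w["d"],np.ones((480,640),bool))
c=np.array([.497+.066*np.cos(np.radians(82.4)),.2758+.066*np.sin(np.radians(82.4))])
e=np.array([np.cos(np.radians(82.4)),np.sin(np.radians(82.4))]);n=np.array([-e[1],e[0]])
q=P[:,:2]-c;a=np.degrees(np.arctan2(q@n,q@e));r=np.hypot(*q.T)
for A in range(-180,180,45):
    m=(np.abs((a-A+180)%360-180)<12)
    k=m&(r>.032)&(r<.037);g=m&(r>.042)&(r<.0475)
    print(A,"second rim",np.percentile(P[k,2],[50,85]).round(4) if k.sum()>5 else None,"largest rim",np.percentile(P[g,2],[50,85]).round(4) if g.sum()>5 else None)
E
```

```text
cup_second 0.67 [202.  17. 428. 427.]
21.5833 [0.4979 0.2754 0.0162] yaw 82.52 F [-3.8 -6.  19.4] grip 0.0106 108.62375457538292
top 0.0452 d 0.0089 lat 0.0004 dyaw 0.15 res 0.054
-180 second rim [0.061  0.0619] largest rim [0.0608 0.0617]
-135 second rim [0.0581 0.0616] largest rim [0.0456 0.0516]
-90 second rim [0.0578 0.0618] largest rim [0.0501 0.0532]
-45 second rim [0.0584 0.0621] largest rim [0.0538 0.0545]
0 second rim [0.0609 0.0622] largest rim [0.0539 0.0546]
45 second rim [0.0615 0.0623] largest rim [0.0538 0.0545]
90 second rim [0.0614 0.0621] largest rim [0.0514 0.0532]
135 second rim [0.0614 0.0621] largest rim [0.0462 0.052 ]
```

Rim heights show the largest cup tipped by about 1.7°, near side low. So the finger tips are pressing on its handle: the pads reach about 4 mm lower than their visible edge. I'll lift the second cup out, set it on the old spot of the largest cup and regrip 4 mm higher.

{"api": "play_rows", "payload": {"moves": [0,0,0,0,0,0.1,1,0,0,0,0,0,0.3,1,0,0,0,0,0,0.8,1,0,0,0,0,0,1.5,1,0,0,0,0,0,2.3,1,0,0,0,0,0,3,1,0,0,0,0,0,3.2,1,0,0,-1,0,0,3.2,1,0,0,-2,0,0,3.2,1]}}

```text
clock: 22.43
position: [0.498, 0.2766, 0.1424]
tool_rot: [0.0, 0.818, 0.575, 0.001]
ft_force: [-0.7, 0.9, -1.9]
grip_width: 0.0106
grip_force: 98.2
```

{"api": "play_rows", "payload": {"moves": [0,0,-1,0.05,-0.3,0,1,0,0,-2,0.1,-0.7,0,1,0,0,-3,0.2,-1.1,0,1,0,0,-4,0.3,-1.5,0,1,0,0,-5,0.4,-1.9,0,1,0,0,-6,0.4,-2.1,0,1,0,0,-7,0.4,-2.1,0,1,0,0,-7,0.4,-2.1,0,1]}}

```text
clock: 23.1
position: [0.513, 0.1916, 0.1407]
tool_rot: [-0.0, 0.97, 0.244, -0.001]
ft_force: [1.0, 0.3, -1.2]
grip_width: 0.0103
grip_force: 98.2
```

{"api": "play_rows", "payload": {"moves": [0,0,-1,0,0,0,1,0,0,-2,0,0,0,1,0,0,-3,0,0,0,1,0,0,-4,0,0,0,1,0,0,-5,0,0,0,1,0,0,-6,0,0,0,1,0,0,-6.5,0,0,0,1,0,0,-6.5,0,0,0,1,0,0,-6.5,0,0,0,1,0,0,-6.5,0,0,0,1]}}

```text
clock: 23.93
position: [0.5134, 0.1925, 0.1414]
tool_rot: [0.0, 0.996, -0.09, -0.0]
ft_force: [-0.4, -0.0, -2.3]
grip_width: 0.0104
grip_force: 98.2
```

```bash
python3 look.py w16 cup_second; python3 lev.py w16 cup_second 0
```

```text
cup_second 0.64 [204.  17. 430. 428.]
23.9333 [0.5134 0.1925 0.1414] yaw -10.34 F [-0.4 -0.  -2.3] grip 0.0104 98.19378018379211
top 0.0449 d 0.0096 lat -0.0006 dyaw -0.25 res 0.063
```

{"api": "play_rows", "payload": {"moves": [0,0,0,0,0,-0.7,1,0,0,0,0,0,-1.5,1,0,0,0,0,0,-2.3,1,0,0,0,0,0,-2.9,1,0,0,0,0,0,-3.3,1,0,0,0,0,0,-3.4,1,0,0,0,0,0,-3.45,1,0,0,0,0,0,-3.45,1,0,0,0,0,0,-3.45,1]}}

```text
clock: 24.78
position: [0.515, 0.1927, 0.005]
tool_rot: [-0.0, 0.996, -0.091, 0.001]
ft_force: [-0.1, 0.0, -1.7]
grip_width: 0.01
grip_force: 98.2
```

{"api": "play_rows", "payload": {"moves": [0,0,0,0,0,-0.02,1,0,0,0,0,0,-0.04,1,0,0,0,0,0,-0.04,1]}}

```text
clock: 25.03
position: [0.5142, 0.1925, 0.003]
tool_rot: [-0.0, 0.996, -0.092, 0.001]
ft_force: [-0.2, -0.1, -1.3]
grip_width: 0.0102
grip_force: 98.2
```

{"api": "play_rows", "payload": {"moves": [0,0,0,0,0,-0.02,1,0,0,0,0,0,-0.03,1,0,0,0,0,0,-0.03,1]}}

```text
clock: 25.28
position: [0.5137, 0.1924, 0.0012]
tool_rot: [-0.0, 0.996, -0.092, 0.0]
ft_force: [-0.6, 0.3, -0.7]
grip_width: 0.0103
grip_force: 98.3
```

{"api": "play_rows", "payload": {"moves": [0,0,0,0,0,-0.02,1,0,0,0,0,0,-0.02,1,0,0,0,0,0,-0.02,0.7,0,0,0,0,0,-0.02,0.5,0,0,0,0,0,-0.02,0.5,0,0,0,0,0,-0.02,0.5,0,0,0,0,0,0.1,0.5,0,0,0,0,0,0.1,0.5,0,0,0,0,0,0.1,0.5]}}

```text
clock: 26.03
position: [0.5141, 0.1924, 0.0053]
tool_rot: [-0.0, 0.996, -0.092, 0.0]
ft_force: [0.1, 0.0, 0.4]
grip_width: 0.0428
grip_force: 0.0
```

```bash
python3 look.py w17 cup_second; python3 go.py w17 cup_second .504 .194 -10.5; python3 - <<'E'
from h import *
print(ctrl.read_state()["position"])
E
```

```text
cup_second 0.74 [206.  24. 426. 420.]
26.0333 [0.5141 0.1924 0.0053] yaw -10.51 F [0.1 0.  0.4] grip 0.0428 0.0
cup_second 0 [0.5046 0.1949] -10.71 res 0.047 grip [0.5144 0.193 ] shift units [0.009 0.016]
[0.51375509 0.19228722 0.00511909]
```

{"api": "play_rows", "payload": {"moves": [0,0,0,0,0,0,1,0,0,0,0,0,0,1,0,0,0,0,0,0,1,0,0,0,0,0,0,1,0,0,0,0,0,0,1,0,0,0,0,0,0,1,0,0,0,0,0,0,1], "newtons": 110}}

```text
clock: 26.72
position: [0.5134, 0.1923, 0.0051]
tool_rot: [0.0, 0.996, -0.092, -0.0]
ft_force: [-2.1, -0.8, 4.9]
grip_width: 0.0097
grip_force: 108.2
```

{"api": "play_rows", "payload": {"moves": [0,0,0,0,0,0.2,1,0,0,0,0,0,0.6,1,0,0,0,0,0,1.3,1,0,0,0,0,0,2.1,1,0,0,0,0,0,2.9,1,0,0,0,0,0,3.4,1,0,0,0,0,0,3.4,1,0,0,0,0,0,3.4,1,0,0,0,0,0,3.4,1]}}

```text
clock: 27.47
position: [0.5126, 0.1919, 0.1399]
tool_rot: [0.0, 0.996, -0.092, -0.001]
ft_force: [-0.4, -0.7, -2.4]
grip_width: 0.0096
grip_force: 108.1
```

```bash
cat >> lev.py <<'E'
# rim plane in tool frame at 8 azimuths about the cup axis
c=.075-dd@e;q=P[:,:2]-[c,0];a=np.degrees(np.arctan2(q[:,1],q[:,0]));r_=np.hypot(*q.T);o=[]
for A in range(-135,180,45):
    m=(np.abs((a-A+180)%360-180)<12)&(r_>r1-.004)&(r_<r1+.001)&(P[:,2]<-.02)
    if m.sum()>5: o.append((A,round(-1000*float(np.percentile(P[m,2],20)),1)))
print("rim mm above TCP (0=far)",o)
E
python3 look.py w18 cup_second; python3 lev.py w18 cup_second 0
```

```text
cup_second 0.56 [207.  20. 425. 421.]
cup_second 0.21 [  0.  96. 112. 176.]
27.4667 [0.5126 0.1919 0.1399] yaw -10.52 F [-0.4 -0.7 -2.4] grip 0.0096 108.12042398611084
top 0.0406 d 0.0095 lat -0.0004 dyaw 0.19 res 0.076
rim mm above TCP (0=far) [(-135, 40.2), (-90, 39.8), (-45, 39.5), (0, 39.4), (45, 39.6), (90, 40.2), (135, 40.4)]
```

{"api": "play_rows", "payload": {"moves": [0,0,1,-0.1,0.4,0,1,0,0,2,-0.2,0.8,0,1,0,0,3,-0.3,1.2,0,1,0,0,4,-0.4,1.6,0,1,0,0,5,-0.41,1.9,0,1,0,0,6,-0.41,2.06,0,1,0,0,7,-0.41,2.06,0,1,0,0,8,-0.41,2.06,0,1,0,0,8,-0.41,2.06,0,1,0,0,8,-0.41,2.06,0,1]}}

```text
clock: 28.4
position: [0.4963, 0.2743, 0.1394]
tool_rot: [0.0, 0.947, 0.32, -0.002]
ft_force: [-0.2, 0.4, -3.0]
grip_width: 0.0095
grip_force: 108.2
```

{"api": "play_rows", "payload": {"moves": [0,0,1,0,0,0,1,0,0,2,0,0,0,1,0,0,3,0,0,0,1,0,0,4,0,0,0,1,0,0,5,0,0,0,1,0,0,6,0,0,-0.4,1,0,0,7,0,0,-0.8,1,0,0,7.48,0,0,-1,1,0,0,7.48,0,0,-1,1,0,0,7.48,0,0,-1,1]}}

```text
clock: 29.23
position: [0.4967, 0.2742, 0.1001]
tool_rot: [-0.0, 0.754, 0.657, -0.001]
ft_force: [0.2, -0.3, -1.8]
grip_width: 0.0095
grip_force: 108.2
```

{"api": "play_rows", "payload": {"moves": [0,0,0,0,0,-0.4,1,0,0,0,0,0,-0.8,1,0,0,0,0,0,-0.8,1,0,0,0,0,0,-0.8,1,0,0,0,0,0,-0.8,1]}}

```text
clock: 29.65
position: [0.4981, 0.275, 0.07]
tool_rot: [0.0, 0.753, 0.658, 0.001]
ft_force: [0.9, 0.2, -0.8]
grip_width: 0.0093
grip_force: 108.2
```

```bash
python3 look.py w19 cup_second; python3 lev.py w19 cup_second 0; python3 - <<'E'
from h import *
print(ctrl.read_state()["position"])
E
```

```text
cup_second 0.56 [206.  22. 424. 418.]
29.65 [0.4981 0.275  0.07  ] yaw 82.3 F [ 0.9  0.2 -0.8] grip 0.0093 108.17595381871797
top 0.0406 d 0.0093 lat 0.0003 dyaw 0.09 res 0.078
rim mm above TCP (0=far) [(-135, 40.5), (-90, 40.1), (-45, 39.6), (0, 39.3), (45, 39.7), (90, 39.9), (135, 40.3)]
[0.49831981 0.27514618 0.07025982]
```

View pics/w19.png

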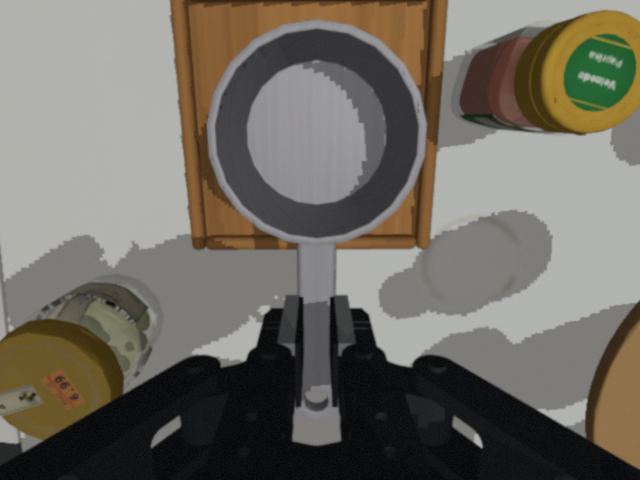

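The second cup hangs aligned over the largest, handle at column 317. I'll lower it.

{"api": "play_rows", "payload": {"moves": [0,0,0,-0.03,0,-0.4,1,0,0,0,-0.03,0,-0.8,1,0,0,0,-0.03,0,-1.05,1,0,0,0,-0.03,0,-1.15,1,0,0,0,-0.03,0,-1.15,1,0,0,0,-0.03,0,-1.15,1]}}

```text
clock: 30.25
position: [0.4965, 0.2749, 0.0234]
tool_rot: [0.0, 0.753, 0.658, 0.0]
ft_force: [-0.5, 0.4, -1.3]
grip_width: 0.0098
grip_force: 108.2
```

{"api": "play_rows", "payload": {"moves": [0,0,0,0,0,-0.03,1,0,0,0,0,0,-0.05,1,0,0,0,0,0,-0.05,1]}}

```text
clock: 30.5
position: [0.4965, 0.2749, 0.0215]
tool_rot: [0.0, 0.753, 0.658, 0.0]
ft_force: [-0.3, -0.8, -2.0]
grip_width: 0.0097
grip_force: 108.2
```

{"api": "play_rows", "payload": {"moves": [0,0,0,0,0,-0.02,1,0,0,0,0,0,-0.04,1,0,0,0,0,0,-0.04,1]}}

```text
clock: 30.75
position: [0.4963, 0.2747, 0.0196]
tool_rot: [0.0, 0.753, 0.658, 0.0]
ft_force: [0.1, -0.4, -0.7]
grip_width: 0.0095
grip_force: 108.4
```

{"api": "play_rows", "payload": {"moves": [0,0,0,0,0,-0.02,1,0,0,0,0,0,-0.03,1,0,0,0,0,0,-0.03,1]}}

```text
clock: 31.0
position: [0.4963, 0.2743, 0.019]
tool_rot: [0.0, 0.753, 0.659, 0.0]
ft_force: [-1.1, -2.9, 5.1]
grip_width: 0.0091
grip_force: 109.1
```

```bash
cat > rims.py <<'E'
from fit import *
import sys
tag=sys.argv[1];i=camera_info("wrist");w=np.load(tag+".npz");P,uv=cloud(i,w["T"],w["d"],np.ones((480,640),bool))
th=np.radians(82.34);e=np.array([np.cos(th),np.sin(th)]);n=np.array([-e[1],e[0]]);c=np.array([.4963,.2646])+.075*e
q=P[:,:2]-c;a=np.degrees(np.arctan2(q@n,q@e));r=np.hypot(*q.T)
for nm in sys.argv[2:]:
    r1=G[nm][0];o=[]
    for A in range(-135,180,45):
        m=(np.abs((a-A+180)%360-180)<12)&(r>r1-.004)&(r<r1+.002)
        if m.sum()>5:o.append((A,round(1000*float(np.percentile(P[m,2],85)),1)))
    print(nm,o)
E
python3 look.py w20 cup_second; python3 rims.py w20 cup_second cup_largest
```

```text
cup_second 0.73 [204.  21. 427. 419.]
31.0 [0.4963 0.2743 0.019 ] yaw 82.38 F [-1.1 -2.9  5.1] grip 0.0091 109.11585013498552
cup_second [(-135, 60.6), (-90, 60.9), (-45, 60.9), (0, 60.8), (45, 60.5), (90, 60.3), (135, 60.3)]
cup_largest [(-135, 52.4), (-90, 52.4), (-45, 52.4), (0, 49.5), (45, 52.3), (90, 52.2), (135, 52.4)]
```

Seated: the rims are level at 60.6 and 52.4 mm. I'll release and check.

{"api": "play_rows", "payload": {"moves": [0,0,0,0,0,0,0.8,0,0,0,0,0,0,0.6,0,0,0,0,0,0,0.4,0,0,0,0,0,0,0.3,0,0,0,0,0,0,0.3,0,0,0,0,0,0.5,0.3,0,0,0,0,0,1.5,0.2,0,0,0,0,0,2.5,0,0,0,0,0,0,3.4,0,0,0,0,0,0,3.4,0]}}

```text
clock: 31.93
position: [0.5012, 0.2772, 0.162]
tool_rot: [0.002, 0.753, 0.659, 0.007]
ft_force: [1.0, 0.8, 0.5]
grip_width: 0.0854
grip_force: 0.0
```

{"api": "play_rows", "payload": {"moves": [0,0,0,0,0,0,0,0,0,0,0,0,0,0,0,0,0,0,0,0,0]}}

```text
clock: 32.18
position: [0.4947, 0.2741, 0.1526]
tool_rot: [-0.0, 0.753, 0.658, -0.002]
ft_force: [-0.4, -0.4, 0.4]
grip_width: 0.0852
grip_force: 0.0
```

```bash
cat > nest.py <<'E'
from fit import *
import sys
# rim centre of a nested cup by circle fit to rim-height points; handle line by points at handle top height
tag=sys.argv[1];i=camera_info("wrist");w=np.load(tag+".npz");P,uv=cloud(i,w["T"],w["d"],np.ones((480,640),bool))
from scipy.optimize import least_squares
c0=np.array([.4963,.2646])+.075*np.array([np.cos(np.radians(82.34)),np.sin(np.radians(82.34))])
for nm,zt in zip(["cup_largest","cup_second","cup_third","cup_smallest"],(.052,.060,.068,.076)):
    if nm not in sys.argv[2:]: continue
    r1=G[nm][0];q=P[:,:2]-c0;r=np.hypot(*q.T);ang=np.degrees(np.arctan2(q[:,1],q[:,0]))
    m=(abs(P[:,2]-zt)<.0025)&(abs(r-r1+.0015)<.006)&(np.abs((ang+97.7+180)%360-180)>30)
    s=least_squares(lambda p:np.hypot(P[m,0]-p[0],P[m,1]-p[1])-(r1-.0015),c0,loss="soft_l1",f_scale=.001).x
    print(nm,m.sum(),"rim centre off nominal mm",((s-c0)*1000).round(1),"z",np.percentile(P[m,2],[50,85]).round(4))
    h=(abs(P[:,2]-zt)<.003)&(q@[-.991,.133]>-.02)&(q@[-.991,.133]<.02)&(q@[-.133,-.991]>.058)&(q@[-.133,-.991]<.105)
    if h.sum()>50:
        Q=q[h];vx,vy,x,y=cv2.fitLine(np.float32(Q),cv2.DIST_HUBER,0,.001,.001).ravel();d=np.array([vx,vy])*np.sign(-vy)
        print("   handle dir",np.degrees(np.arctan2(d[1],d[0])).round(1)+180,"offset of mid from nominal line mm",(1000*Q.mean(0)@[-.991,.133]).round(1),h.sum())
E
python3 look.py w21 cup_second; python3 nest.py w21 cup_largest cup_second;python3 rims.py w21 cup_second cup_largest; python3 go.py w1 cup_third .4088 -.174 17.6
```

```text
cup_second 0.95 [262.  67. 372. 285.]
32.1833 [0.4947 0.2741 0.1526] yaw 82.37 F [-0.4 -0.4  0.4] grip 0.0852 0.0
cup_largest 1954 rim centre off nominal mm [0.  0.1] z [0.0519 0.0527]
   handle dir 71.7 offset of mid from nominal line mm -2.7 53
cup_second 1545 rim centre off nominal mm [-0.6  1.6] z [0.0598 0.0606]
   handle dir 82.7 offset of mid from nominal line mm 0.8 1287
cup_second [(-135, 60.8), (-90, 60.5), (-45, 60.2), (0, 60.2), (45, 60.0), (90, 60.4), (135, 60.8)]
cup_largest [(-135, 52.5), (-90, 52.5), (-45, 52.4), (0, 52.5), (45, 52.3), (90, 52.5), (135, 52.6)]
cup_third 0 [ 0.4087 -0.1738] 17.81 res 0.116 grip [ 0.4182 -0.1708] shift units [-0.789  1.394]
```

View pics/w21.png

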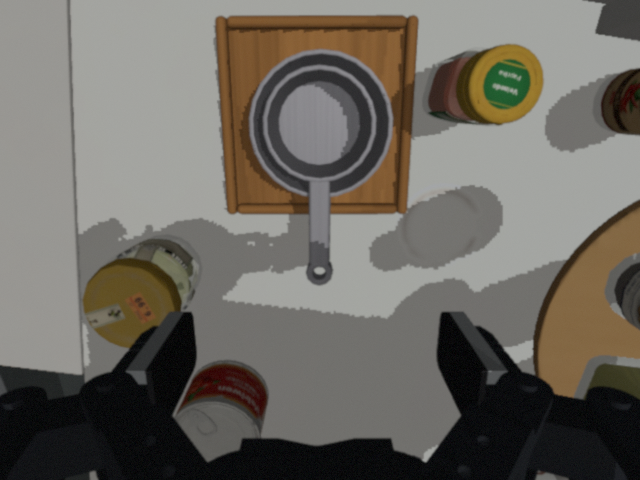

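The second cup is nested in the largest with its handle directly above the lower one, end at (319,270). Now the third.

{"api": "play_rows", "payload": {"moves": [0,0,-5.4,-0.98,-5.57,0,0,0,0,-5.4,-0.98,-5.57,0,0,0,0,-5.4,-0.98,-5.57,0,0,0,0,-5.4,-0.98,-5.57,0,0,0,0,-5.4,-0.98,-5.57,0,0,0,0,-5.4,-0.98,-5.57,0,0,0,0,-5.4,-0.98,-5.57,0,0]}}

```text
clock: 32.87
position: [0.4547, 0.0484, 0.153]
tool_rot: [-0.0, 0.907, 0.42, -0.002]
ft_force: [-0.1, 0.2, -0.0]
grip_width: 0.085
grip_force: 0.0
```

{"api": "play_rows", "payload": {"moves": [0,0,-5.4,-0.98,-5.57,-0.5,0,0,0,-5.4,-0.98,-5.57,-0.5,0,0,0,-5.4,-0.98,-5.57,-0.5,0,0,0,-5.4,-0.98,-5.57,-0.5,0,0,0,-5.4,-0.98,-5.57,-0.5,0,0,0,-5.4,-0.98,-5.57,-0.5,0,0,0,-5.4,-0.98,-5.57,-0.5,0,0,0,-5.4,-0.98,-5.57,-0.5,0,0,0,-5.4,-0.98,-5.57,-0.5,0,0,0,-5.4,-0.98,-5.57,-0.5,0]}}

```text
clock: 33.7
position: [0.4178, -0.1693, 0.1339]
tool_rot: [-0.001, 0.988, 0.154, -0.0]
ft_force: [-0.2, 0.3, 0.7]
grip_width: 0.0851
grip_force: 0.0
```

```bash
python3 look.py w22 cup_third; python3 go.py w22 cup_third .4088 -.174 17.6
```

```text
cup_third 0.78 [273.  82. 361. 293.]
33.7 [ 0.4178 -0.1693  0.1339] yaw 17.67 F [-0.2  0.3  0.7] grip 0.0851 0.0
cup_third 0 [ 0.4088 -0.1735] 17.65 res 0.063 grip [ 0.4184 -0.1705] shift units [ 0.014 -0.03 ]
```

{"api": "play_rows", "payload": {"moves": [0,0,0,0.01,-0.03,-0.8,0.4,0,0,0,0.01,-0.03,-1.7,0.4,0,0,0,0.01,-0.03,-2.4,0.4,0,0,0,0.01,-0.03,-2.9,0.4,0,0,0,0.01,-0.03,-3.1,0.4,0,0,0,0.01,-0.03,-3.15,0.4,0,0,0,0.01,-0.03,-3.15,0.4,0,0,0,0.01,-0.03,-3.15,0.4,0,0,0,0.01,-0.03,-3.15,0.4]}}

```text
clock: 34.55
position: [0.4194, -0.1726, 0.0095]
tool_rot: [0.001, 0.988, 0.153, 0.001]
ft_force: [-0.5, 0.4, 0.0]
grip_width: 0.0511
grip_force: 0.0
```

```bash
python3 look.py w23 cup_third; python3 go.py w23 cup_third .4088 -.1735 17.6;python3 lev.py w23 cup_third 0
```

```text
cup_third 0.77 [230.  57. 390. 419.]
34.55 [ 0.4194 -0.1726  0.0095] yaw 17.59 F [-0.5  0.4  0. ] grip 0.0511 0.0
cup_third 0 [ 0.4084 -0.1738] 17.96 res 0.07 grip [ 0.4179 -0.1708] shift units [-0.037  0.046]
top 0.0385 d 0.0109 lat -0.0022 dyaw 0.29 res 0.071
rim mm above TCP (0=far) [(-135, 38.4), (-90, 38.3), (-45, 38.4), (0, 38.6), (45, 38.8), (90, 38.8), (135, 38.8)]
```

{"api": "play_rows", "payload": {"moves": [0,0,0,-0.02,0.03,-0.05,0.4,0,0,0,-0.02,0.03,-0.05,0.4,0,0,0,-0.02,0.03,-0.05,0.4,0,0,0,-0.02,0.03,-0.05,1,0,0,0,-0.02,0.03,-0.05,1,0,0,0,-0.02,0.03,-0.05,1,0,0,0,-0.02,0.03,-0.05,1,0,0,0,-0.02,0.03,-0.05,1,0,0,0,-0.02,0.03,-0.05,1], "newtons": 110}}

```text
clock: 35.4
position: [0.4171, -0.171, 0.0063]
tool_rot: [0.0, 0.988, 0.153, -0.0]
ft_force: [-1.5, -0.5, 3.4]
grip_width: 0.0097
grip_force: 108.0
```

{"api": "play_rows", "payload": {"moves": [0,0,0,0,0,0.2,1,0,0,0,0,0,0.6,1,0,0,0,0,0,1.3,1,0,0,0,0,0,2.1,1,0,0,0,0,0,2.9,1,0,0,0,0,0,3.4,1,0,0,0,0,0,3.5,1,0,0,0,0,0,3.5,1,0,0,0,0,0,3.5,1]}}

```text
clock: 36.15
position: [0.4166, -0.1705, 0.1456]
tool_rot: [-0.0, 0.988, 0.153, -0.0]
ft_force: [-0.4, 0.7, -1.7]
grip_width: 0.0096
grip_force: 108.1
```

```bash
python3 look.py w24 cup_third; python3 lev.py w24 cup_third 0
```

```text
cup_third 0.65 [234.  53. 398. 421.]
36.15 [ 0.4166 -0.1705  0.1456] yaw 17.57 F [-0.4  0.7 -1.7] grip 0.0096 108.11015252256766
top 0.0414 d 0.0095 lat -0.0003 dyaw 0.11 res 0.111
rim mm above TCP (0=far) [(-135, 41.3), (-90, 40.9), (-45, 40.8), (0, 40.8), (45, 40.9), (90, 41.1), (135, 41.4)]
```

{"api": "play_rows", "payload": {"moves": [0,0,0.5,0.1,0.5,0,1,0,0,1.3,0.25,1.3,0,1,0,0,2.2,0.4,2.2,0,1,0,0,3.2,0.6,3.2,0,1,0,0,4.2,0.75,4.2,0,1,0,0,5,0.9,5.1,0,1,0,0,5.4,0.99,5.5,0,1,0,0,5.4,0.99,5.57,0,1]}}

```text
clock: 36.92
position: [0.4563, 0.055, 0.1445]
tool_rot: [-0.001, 0.905, 0.425, -0.001]
ft_force: [-0.4, 0.5, -1.2]
grip_width: 0.0096
grip_force: 108.2
```

{"api": "play_rows", "payload": {"moves": [0,0,0.5,0.1,0.5,0,1,0,0,1.3,0.25,1.3,0,1,0,0,2.2,0.4,2.2,0,1,0,0,3.2,0.6,3.2,0,1,0,0,4.2,0.75,4.2,0,1,0,0,5,0.9,5.1,0,1,0,0,5.4,0.99,5.5,0,1,0,0,5.4,0.99,5.57,0,1,0,0,5.4,0.99,5.57,0,1]}}

```text
clock: 37.67
position: [0.4958, 0.2742, 0.1446]
tool_rot: [-0.0, 0.753, 0.658, -0.002]
ft_force: [-0.2, 0.0, -1.5]
grip_width: 0.0094
grip_force: 108.2
```

{"api": "play_rows", "payload": {"moves": [0,0,0,0,0,-0.4,1,0,0,0,0,0,-1,1,0,0,0,0,0,-1.5,1,0,0,0,0,0,-1.5,1,0,0,0,0,0,-1.5,1,0,0,0,0,0,-1.5,1,0,0,0,0,0,-1.5,1]}}

```text
clock: 38.25
position: [0.4976, 0.2743, 0.0876]
tool_rot: [0.0, 0.753, 0.658, 0.001]
ft_force: [-0.1, 0.2, -1.1]
grip_width: 0.0096
grip_force: 108.2
```

```bash
python3 look.py w25 cup_third; python3 lev.py w25 cup_third 0;python3 nest.py w25 cup_largest cup_second
```

```text
cup_third 0.81 [236.  50. 398. 420.]
38.25 [0.4976 0.2743 0.0876] yaw 82.29 F [-0.1  0.2 -1.1] grip 0.0096 108.18524279049598
top 0.0414 d 0.0093 lat 0.0003 dyaw 0.23 res 0.093
rim mm above TCP (0=far) [(-135, 41.4), (-90, 41.2), (-45, 40.9), (0, 40.8), (45, 41.0), (90, 41.1), (135, 41.4)]
cup_largest 3225 rim centre off nominal mm [-0.1 -0.1] z [0.0518 0.0527]
cup_second 130 rim centre off nominal mm [-1.3  2.3] z [0.06   0.0606]
```

{"api": "play_rows", "payload": {"moves": [0,0,0,-0.02,0.03,-0.4,1,0,0,0,-0.02,0.03,-0.8,1,0,0,0,-0.02,0.03,-1.2,1,0,0,0,-0.02,0.03,-1.38,1,0,0,0,-0.02,0.03,-1.42,1,0,0,0,-0.02,0.03,-1.42,1,0,0,0,-0.02,0.03,-1.42,1]}}

```text
clock: 38.93
position: [0.4964, 0.2763, 0.0303]
tool_rot: [0.0, 0.753, 0.658, 0.001]
ft_force: [0.1, -0.6, -1.2]
grip_width: 0.0098
grip_force: 108.2
```

{"api": "play_rows", "payload": {"moves": [0,0,0,0,0,-0.03,1,0,0,0,0,0,-0.05,1,0,0,0,0,0,-0.05,1]}}

```text
clock: 39.18
position: [0.496, 0.2761, 0.0279]
tool_rot: [0.0, 0.753, 0.658, 0.0]
ft_force: [0.1, 0.1, -1.0]
grip_width: 0.0094
grip_force: 108.2
```

{"api": "play_rows", "payload": {"moves": [0,0,0,0,0,-0.02,1,0,0,0,0,0,-0.03,1,0,0,0,0,0,-0.03,1]}}

```text
clock: 39.43
position: [0.4959, 0.2758, 0.0265]
tool_rot: [0.0, 0.753, 0.658, 0.0]
ft_force: [-0.4, -1.8, 1.3]
grip_width: 0.0097
grip_force: 108.6
```

{"api": "play_rows", "payload": {"moves": [0,0,0,0,0,-0.01,1,0,0,0,0,0,-0.02,1,0,0,0,0,0,-0.02,1]}}

```text
clock: 39.68
position: [0.4959, 0.2753, 0.026]
tool_rot: [0.0, 0.753, 0.659, -0.0]
ft_force: [-1.2, -3.2, 4.8]
grip_width: 0.0097
grip_force: 109.1
```

```bash
python3 look.py w26 cup_third; python3 rims.py w26 cup_third cup_second cup_largest
```

```text
cup_third 0.95 [230.  52. 398. 420.]
39.6833 [0.4959 0.2753 0.026 ] yaw 82.38 F [-1.2 -3.2  4.8] grip 0.0097 109.06701357685961
cup_third [(-135, 68.6), (-90, 68.9), (-45, 68.8), (0, 68.8), (45, 68.5), (90, 68.1), (135, 68.3)]
cup_second [(-135, 60.6), (-90, 60.7), (-45, 60.4), (0, 60.3), (45, 60.3), (90, 60.1), (135, 60.4)]
cup_largest [(-135, 52.4), (-90, 52.4), (-45, 52.4), (0, 52.2), (45, 52.2), (90, 52.2), (135, 52.3)]
```

Seated: rims at 68.6, 60.4 and 52.3 mm. Release, inspect, then go to the smallest.

{"api": "play_rows", "payload": {"moves": [0,0,0,0,0,0,0.8,0,0,0,0,0,0,0.6,0,0,0,0,0,0,0.4,0,0,0,0,0,0,0.3,0,0,0,0,0,0,0.3,0,0,0,0,0,0.5,0.3,0,0,0,0,0,1.5,0.2,0,0,0,0,0,2.5,0,0,0,0,0,0,3.2,0,0,0,0,0,0,3.2,0]}}

```text
clock: 40.62
position: [0.5001, 0.2781, 0.1602]
tool_rot: [0.002, 0.753, 0.659, 0.006]
ft_force: [2.0, 0.7, 1.6]
grip_width: 0.0854
grip_force: 0.0
```

{"api": "play_rows", "payload": {"moves": [0,0,0,0,0,0,0,0,0,0,0,0,0,0,0,0,0,0,0,0,0]}}

```text
clock: 40.87
position: [0.4943, 0.2753, 0.1517]
tool_rot: [-0.0, 0.753, 0.658, -0.002]
ft_force: [-0.4, -0.2, -0.6]
grip_width: 0.0852
grip_force: 0.0
```

```bash
python3 look.py w27 cup_third; python3 nest.py w27 cup_largest cup_second cup_third;python3 rims.py w27 cup_third cup_second cup_largest
```

```text
cup_third 0.56 [274.  80. 362. 291.]
40.8667 [0.4943 0.2753 0.1517] yaw 82.37 F [-0.4 -0.2 -0.6] grip 0.0852 0.0
cup_largest 1951 rim centre off nominal mm [-0.   0.1] z [0.0518 0.0527]
cup_second 1564 rim centre off nominal mm [-0.7  1.6] z [0.0599 0.0607]
   handle dir 74.2 offset of mid from nominal line mm -3.8 75
cup_third 1202 rim centre off nominal mm [-1.1  2.5] z [0.0678 0.0686]
   handle dir 82.6 offset of mid from nominal line mm 1.5 1343
cup_third [(-135, 68.1), (-90, 68.3), (-45, 68.4), (0, 68.3), (45, 68.0), (90, 68.2), (135, 68.7)]
cup_second [(-135, 60.8), (-90, 60.8), (-45, 60.4), (0, 60.2), (45, 60.2), (90, 60.5), (135, 60.6)]
cup_largest [(-135, 52.5), (-90, 52.4), (-45, 52.2), (0, 52.6), (45, 52.3), (90, 52.4), (135, 52.5)]
```

{"api": "play_rows", "payload": {"moves": [0,0,-7.3,-0.2,-3.4,0,0,0,0,-7.3,-0.2,-3.4,0,0,0,0,-7.3,-0.2,-3.4,0,0,0,0,-7.3,-0.2,-3.4,0,0,0,0,-7.3,-0.2,-3.4,0,0,0,0,-7.3,-0.2,-3.4,0,0,0,0,-7.3,-0.2,-3.4,0,0,0,0,-7.3,-0.2,-3.4,0,0]}}

```text
clock: 41.63
position: [0.4871, 0.1397, 0.1525]
tool_rot: [-0.0, 0.944, 0.331, -0.001]
ft_force: [-0.1, 0.6, -0.8]
grip_width: 0.0855
grip_force: 0.0
```

{"api": "play_rows", "payload": {"moves": [0,0,-7.3,-0.2,-3.4,0,0,0,0,-7.3,-0.2,-3.4,0,0,0,0,-7.3,-0.2,-3.4,0,0,0,0,-7.3,-0.2,-3.4,0,0,0,0,-7.3,-0.2,-3.4,0,0,0,0,-7.3,-0.2,-3.4,0,0,0,0,-7.3,-0.2,-3.4,0,0,0,0,-7.3,-0.2,-3.4,0,0,0,0,-7.3,-0.2,-3.4,0,0,0,0,-7.3,-0.2,-3.4,0,0]}}

```text
clock: 42.47
position: [0.4796, 0.0043, 0.1532]
tool_rot: [-0.0, 0.999, -0.044, -0.0]
ft_force: [0.4, -0.3, -0.1]
grip_width: 0.0855
grip_force: 0.0
```

```bash
python3 look.py w28 cup_smallest; python3 go.py w28 cup_smallest .474 .003 -5
```

```text
cup_smallest 0.71 [290.  83. 350. 274.]
42.4667 [0.4796 0.0043 0.1532] yaw -5.01 F [ 0.4 -0.3 -0.1] grip 0.0855 0.0
cup_smallest 0 [0.4762 0.0058] -5.6 res 0.083 grip [0.4862 0.0048] shift units [0.163 0.013]
```

{"api": "play_rows", "payload": {"moves": [0,0,-0.1,0.16,0.01,-0.8,0.4,0,0,-0.1,0.16,0.01,-1.7,0.4,0,0,-0.1,0.16,0.01,-2.5,0.4,0,0,-0.1,0.16,0.01,-3.2,0.4,0,0,-0.1,0.16,0.01,-3.5,0.4,0,0,-0.1,0.16,0.01,-3.55,0.4,0,0,-0.1,0.16,0.01,-3.55,0.4,0,0,-0.1,0.16,0.01,-3.55,0.4,0,0,-0.1,0.16,0.01,-3.55,0.4]}}

```text
clock: 43.32
position: [0.4875, 0.0043, 0.0127]
tool_rot: [0.0, 0.999, -0.051, 0.001]
ft_force: [-0.1, 0.1, 0.1]
grip_width: 0.0513
grip_force: 0.0
```

```bash
python3 look.py w29 cup_smallest; python3 go.py w29 cup_smallest .4762 .0058 -5.6;python3 lev.py w29 cup_smallest 0
```

```text
cup_smallest 0.74 [260.  82. 375. 418.]
43.3167 [0.4875 0.0043 0.0127] yaw -5.8 F [-0.1  0.1  0.1] grip 0.0513 0.0
cup_smallest 0 [0.4761 0.0056] -5.24 res 0.072 grip [0.486  0.0047] shift units [-0.036  0.012]
top 0.0374 d 0.0115 lat -0.0002 dyaw 0.57 res 0.072
rim mm above TCP (0=far) [(-135, 37.3), (-90, 37.4), (-45, 37.6), (0, 37.5), (45, 37.7), (90, 37.7), (135, 37.7)]
```

{"api": "play_rows", "payload": {"moves": [0,0,0.05,-0.02,0,-0.06,0.4,0,0,0.05,-0.02,0,-0.06,0.4,0,0,0.05,-0.02,0,-0.06,0.4,0,0,0.05,-0.02,0,-0.06,1,0,0,0.05,-0.02,0,-0.06,1,0,0,0.05,-0.02,0,-0.06,1,0,0,0.05,-0.02,0,-0.06,1,0,0,0.05,-0.02,0,-0.06,1,0,0,0.05,-0.02,0,-0.06,1], "newtons": 110}}

```text
clock: 44.17
position: [0.4851, 0.0043, 0.0091]
tool_rot: [-0.0, 0.999, -0.048, -0.0]
ft_force: [-1.1, 0.6, 1.7]
grip_width: 0.0098
grip_force: 108.1
```

{"api": "play_rows", "payload": {"moves": [0,0,0,0,0,0.2,1,0,0,0,0,0,0.6,1,0,0,0,0,0,1.3,1,0,0,0,0,0,2.1,1,0,0,0,0,0,2.9,1,0,0,0,0,0,3.4,1,0,0,0,0,0,3.5,1,0,0,0,0,0,3.5,1,0,0,0,0,0,3.5,1]}}

```text
clock: 44.92
position: [0.4845, 0.0043, 0.1484]
tool_rot: [-0.0, 0.999, -0.048, -0.0]
ft_force: [-0.3, -0.3, -1.0]
grip_width: 0.0098
grip_force: 108.0
```

```bash
python3 look.py w30 cup_smallest; python3 lev.py w30 cup_smallest 0
```

```text
cup_smallest 0.64 [259.  75. 375. 422.]
44.9167 [0.4845 0.0043 0.1484] yaw -5.53 F [-0.3 -0.3 -1. ] grip 0.0098 108.04029100807384
top 0.0406 d 0.0094 lat -0.0003 dyaw 0.29 res 0.133
rim mm above TCP (0=far) [(-135, 40.3), (-90, 40.3), (-45, 40.3), (0, 40.4), (45, 40.5), (90, 40.7), (135, 40.6)]
```

{"api": "play_rows", "payload": {"moves": [0,0,0.5,0,0.2,0,1,0,0,1.4,0,0.6,0,1,0,0,2.4,0.05,1,0,1,0,0,3.5,0.05,1.5,0,1,0,0,4.6,0.1,2,0,1,0,0,5.7,0.1,2.6,0,1,0,0,6.7,0.13,3.1,0,1,0,0,7.3,0.13,3.4,0,1,0,0,7.3,0.13,3.4,0,1]}}

```text
clock: 45.77
position: [0.4893, 0.1423, 0.147]
tool_rot: [-0.001, 0.944, 0.33, -0.002]
ft_force: [0.6, -0.6, -1.0]
grip_width: 0.0094
grip_force: 108.1
```

{"api": "play_rows", "payload": {"moves": [0,0,0.5,0,0.2,0,1,0,0,1.4,0,0.6,0,1,0,0,2.4,0.05,1,0,1,0,0,3.5,0.05,1.5,0,1,0,0,4.6,0.1,2,0,1,0,0,5.7,0.1,2.6,0,1,0,0,6.7,0.13,3.1,0,1,0,0,7.35,0.14,3.38,0,1,0,0,7.35,0.14,3.38,0,1,0,0,7.35,0.14,3.38,0,1]}}

```text
clock: 46.6
position: [0.4954, 0.2746, 0.1476]
tool_rot: [-0.0, 0.753, 0.658, -0.002]
ft_force: [0.5, 0.4, -0.5]
grip_width: 0.0096
grip_force: 108.1
```

{"api": "play_rows", "payload": {"moves": [0,0,0,0,0,-0.4,1,0,0,0,0,0,-0.9,1,0,0,0,0,0,-1.2,1,0,0,0,0,0,-1.3,1,0,0,0,0,0,-1.3,1,0,0,0,0,0,-1.3,1,0,0,0,0,0,-1.3,1]}}

```text
clock: 47.18
position: [0.4968, 0.2752, 0.0978]
tool_rot: [0.0, 0.753, 0.658, 0.001]
ft_force: [-0.7, 1.0, -0.5]
grip_width: 0.0096
grip_force: 108.1
```

```bash
python3 look.py w31 cup_smallest; python3 lev.py w31 cup_smallest 0;python3 nest.py w31 cup_largest cup_second cup_third
```

```text
cup_smallest 0.62 [258.  73. 378. 421.]
47.1833 [0.4968 0.2752 0.0978] yaw 82.29 F [-0.7  1.  -0.5] grip 0.0096 108.13368808245286
top 0.0406 d 0.0091 lat 0.0002 dyaw 0.04 res 0.121
rim mm above TCP (0=far) [(-135, 40.5), (-90, 40.5), (-45, 40.4), (0, 40.3), (45, 40.3), (90, 40.5), (135, 40.5)]
cup_largest 3104 rim centre off nominal mm [-0.1  0. ] z [0.0518 0.0526]
cup_second 2173 rim centre off nominal mm [-0.8  1.2] z [0.0598 0.0606]
cup_third 353 rim centre off nominal mm [-1.1  3. ] z [0.068  0.0687]
```

{"api": "play_rows", "payload": {"moves": [0,0,0,-0.01,0.01,-0.4,1,0,0,0,-0.01,0.01,-0.8,1,0,0,0,-0.01,0.01,-1.2,1,0,0,0,-0.01,0.01,-1.42,1,0,0,0,-0.01,0.01,-1.46,1,0,0,0,-0.01,0.01,-1.46,1,0,0,0,-0.01,0.01,-1.46,1]}}

```text
clock: 47.87
position: [0.4964, 0.2763, 0.0394]
tool_rot: [0.0, 0.753, 0.658, 0.001]
ft_force: [-0.1, 0.1, -0.7]
grip_width: 0.0094
grip_force: 108.1
```

{"api": "play_rows", "payload": {"moves": [0,0,0,0,0,-0.03,1,0,0,0,0,0,-0.05,1,0,0,0,0,0,-0.05,1]}}

```text
clock: 48.12
position: [0.496, 0.2761, 0.0371]
tool_rot: [0.0, 0.753, 0.658, 0.001]
ft_force: [0.4, 0.6, -0.2]
grip_width: 0.0096
grip_force: 108.1
```

{"api": "play_rows", "payload": {"moves": [0,0,0,0,0,-0.02,1,0,0,0,0,0,-0.03,1,0,0,0,0,0,-0.03,1]}}

```text
clock: 48.37
position: [0.4958, 0.2759, 0.0355]
tool_rot: [0.0, 0.753, 0.658, 0.0]
ft_force: [-0.6, -0.0, 0.8]
grip_width: 0.0097
grip_force: 108.2
```

{"api": "play_rows", "payload": {"moves": [0,0,0,0,0,-0.01,1,0,0,0,0,0,-0.02,1,0,0,0,0,0,-0.02,1]}}

```text
clock: 48.62
position: [0.4958, 0.2754, 0.0349]
tool_rot: [0.0, 0.753, 0.659, -0.0]
ft_force: [-0.4, -3.6, 4.2]
grip_width: 0.0096
grip_force: 108.7
```

```bash
python3 look.py w32 cup_smallest; python3 rims.py w32 cup_smallest cup_third cup_second cup_largest
```

```text
cup_smallest 0.95 [258.  74. 376. 418.]
48.6167 [0.4958 0.2754 0.0349] yaw 82.37 F [-0.4 -3.6  4.2] grip 0.0096 108.70242604287341
cup_smallest [(-135, 72.8), (-90, 76.0), (-45, 76.7), (0, 76.6), (45, 76.4), (90, 76.2), (135, 76.3)]
cup_third [(-135, 68.4), (-90, 68.7), (-45, 68.3), (0, 68.2), (45, 68.2), (90, 68.3), (135, 68.5)]
cup_second [(-135, 60.5), (-90, 60.6), (-45, 60.4), (0, 60.3), (45, 60.3), (90, 60.1), (135, 60.4)]
cup_largest [(-135, 52.4), (-90, 52.4), (-45, 52.4), (0, 52.3), (45, 52.3), (90, 52.2), (135, 52.4)]
```

All four are seated, at 76.4, 68.4, 60.4 and 52.3 mm. Release, retreat and inspect.

{"api": "play_rows", "payload": {"moves": [0,0,0,0,0,0,0.8,0,0,0,0,0,0,0.6,0,0,0,0,0,0,0.4,0,0,0,0,0,0,0.3,0,0,0,0,0,0,0.3,0,0,0,0,0,0.5,0.3,0,0,0,0,0,1.5,0.2,0,0,0,0,0,2.5,0,0,0,0,0,0,3.2,0,0,0,0,0,0,3.2,0]}}

```text
clock: 49.55
position: [0.5001, 0.2782, 0.1695]
tool_rot: [0.002, 0.753, 0.659, 0.006]
ft_force: [0.9, 0.3, -0.6]
grip_width: 0.0852
grip_force: 0.0
```

{"api": "play_rows", "payload": {"moves": [0,0,0,0,0,0,0,0,0,0,0,0,0,0,0,0,0,0,0,0,0,0,0,0,0,0,0,0]}}

```text
clock: 49.88
position: [0.4944, 0.2753, 0.1608]
tool_rot: [-0.001, 0.753, 0.658, -0.002]
ft_force: [-0.3, -0.1, 0.6]
grip_width: 0.0851
grip_force: 0.0
```

```bash
python3 look.py w33 cup_smallest; python3 nest.py w33 cup_largest cup_second cup_third cup_smallest;python3 rims.py w33 cup_smallest cup_third cup_second cup_largest
```

```text
cup_smallest 0.91 [289.  90. 350. 292.]
49.8833 [0.4944 0.2753 0.1608] yaw 82.37 F [-0.3 -0.1  0.6] grip 0.0851 0.0
cup_largest 1819 rim centre off nominal mm [0.  0.2] z [0.0518 0.0527]
   handle dir 83.8 offset of mid from nominal line mm -5.4 64
cup_second 1454 rim centre off nominal mm [-0.6  1.6] z [0.0599 0.0607]
cup_third 1128 rim centre off nominal mm [-1.   2.5] z [0.0679 0.0686]
   handle dir 12.300003 offset of mid from nominal line mm 1.1 60
cup_smallest 848 rim centre off nominal mm [-1.4  2.5] z [0.0759 0.0767]
   handle dir 82.5 offset of mid from nominal line mm 1.5 1334
cup_smallest [(-135, 68.6), (-90, 76.1), (-45, 76.6), (0, 76.2), (45, 76.2), (90, 76.4), (135, 76.3)]
cup_third [(-135, 68.1), (-90, 68.7), (-45, 68.4), (0, 68.3), (45, 68.3), (90, 68.3), (135, 68.7)]
cup_second [(-135, 61.0), (-90, 60.7), (-45, 60.4), (0, 60.3), (45, 60.3), (90, 60.2), (135, 60.6)]
cup_largest [(-135, 52.5), (-90, 52.5), (-45, 52.5), (0, 52.7), (45, 52.3), (90, 52.4), (135, 52.4)]
```

View pics/w33.png

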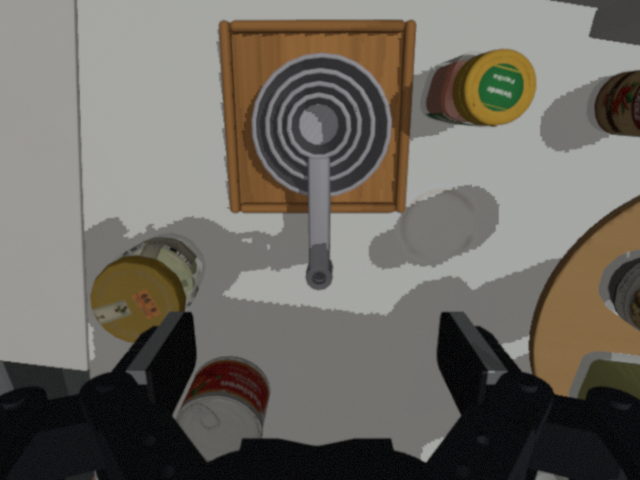

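The picture shows all four cups nested and level around (320,125), handles stacked in line down to (319,275), and the jars and tin where they were. I'm handing it in.

```bash
python3 -c "
from rig import ctrl
print(ctrl.sign_off())"
```

```text
the job is handed in; nothing more can be done
None
```

I handed the job in at about 50 s: the four cups are nested in the tray, each down on the floor of the cup around it, with the handles in line to within about 3 mm. The jars and the tin stand where they were. The second cup first went in with the finger tips pressing on the largest cup's handle, so I took it out, gripped it higher and set it in again before going on.

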